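# Clean and refill the dog-treat tins on the hall bench

## Task

Clean and refill the three dog-treat tins on the hall bench: lift the lids off those that are closed, then brush out all three one after another, tallest first, pushing the upright brush down to the bottom, drawing it up through at least half the tin and pushing it down to the bottom again. Stand the brush back in its holder, put all the bone biscuits into the tallest tin, and put every lid back fully seated on a tin, the tallest tin surely closed (the lids are all alike), with all tins standing upright on the bench; do not disturb the key bowl or the shoe brush.

Things in the scene. Friction and masses are not known exactly. Their poses are not given: they have to be found in the camera images.
- tin_tall: the tall tin: loose white round tin, open at the top (it starts closed by a lid, or open if that lid is absent), 125 mm high, 68 mm outside and 60 mm inside diameter, bottom 4 mm thick and weighted, about 0.45 kg. Origin: centre of its underside, z up
- tin_mid: the middle tin: loose white round tin, open at the top (it starts closed by a lid, or open if that lid is absent), 100 mm high, 68 mm outside and 60 mm inside diameter, bottom 4 mm thick and weighted, about 0.45 kg. Origin: centre of its underside, z up
- tin_short: the short tin: loose white round tin, open at the top (it starts closed by a lid, or open if that lid is absent), 75 mm high, 68 mm outside and 60 mm inside diameter, bottom 4 mm thick and weighted, about 0.45 kg. Origin: centre of its underside, z up
- tin_tall_rim (a point): centre of the mouth of the tall tin, level with its rim, 125 mm above its underside
- tin_mid_rim (a point): centre of the mouth of the middle tin, level with its rim, 100 mm above its underside
- tin_short_rim (a point): centre of the mouth of the short tin, level with its rim, 75 mm above its underside
- lid_tall: loose dark wooden lid, at first on the tall tin (or absent); all lids are alike, fit every tin and can stand on the bench. Origin: centre of its underside, z up. From there: cork plug 54 mm wide, 8 mm high (enters the mouth); flange 72 mm wide, z = 8 to 14 mm (rests on the rim: a seated lid's origin is 8 mm below the rim); round knob 20 mm wide, z = 14 to 40 mm
- lid_mid: loose dark wooden lid, at first on the middle tin (or absent); all lids are alike, fit every tin and can stand on the bench. Origin: centre of its underside, z up. From there: cork plug 54 mm wide, 8 mm high (enters the mouth); flange 72 mm wide, z = 8 to 14 mm (rests on the rim: a seated lid's origin is 8 mm below the rim); round knob 20 mm wide, z = 14 to 40 mm
- lid_short: loose dark wooden lid, at first on the short tin (or absent); all lids are alike, fit every tin and can stand on the bench. Origin: centre of its underside, z up. From there: cork plug 54 mm wide, 8 mm high (enters the mouth); flange 72 mm wide, z = 8 to 14 mm (rests on the rim: a seated lid's origin is 8 mm below the rim); round knob 20 mm wide, z = 14 to 40 mm
- biscuit0: loose brown bone-shaped dog biscuit (or absent), lying on the bench, hard: 42 mm long along its x, 20 mm wide at both ends (13 mm at the waist, which is 18 mm long), 14 mm thick. Origin: centre of its underside
- biscuit1: loose brown bone-shaped dog biscuit (or absent), lying on the bench, hard: 42 mm long along its x, 20 mm wide at both ends (13 mm at the waist, which is 18 mm long), 14 mm thick. Origin: centre of its underside
- biscuit2: loose brown bone-shaped dog biscuit (or absent), lying on the bench, hard: 42 mm long along its x, 20 mm wide at both ends (13 mm at the waist, which is 18 mm long), 14 mm thick. Origin: centre of its underside
- brush: loose bottle brush, 190 mm long, starting upright in its holder. Origin: centre of its flat lower end, z up along the brush. Grey bristle head 42 mm diameter (rigid) from z = 0 to 75 mm, steel stem 10 mm diameter to 130 mm, wooden handle 18 mm diameter from 130 to 190 mm, 0.08 kg
- brush_tip (a point): centre of the flat lower end of the brush (its origin)
- holder: white ceramic brush holder, fixed to the bench: open round cup 70 mm high, 76 mm outside and 68 mm inside diameter, inner floor 6 mm up, foot 100 mm diameter and 5 mm thick. It is on the left or on the right of the tins. Origin: centre of its underside
- key_bowl: bystander: loose blue ceramic bowl, 120 mm diameter, 45 mm high, on the other side from the holder. Origin: centre of its underside
- shoe_brush: bystander: loose shoe brush lying on the bench, 150 x 50 mm, 42 mm high. Origin: centre of its underside, length along its y
Things that resemble listed ones, but are neither listed nor needed, are in the scene too. Leave any white look-alike of the biscuit0 alone. What is shaped like the tin_tall but pink is not meant.

How it is judged:
On the way, in this order (a step that is already met when the one before it is completed fails the run):
1. the brush tip is at the bottom of the tall tin (z of brush_tip in the frame of tin_tall below 0.016 m and horizontal distance between brush_tip and tin_tall below 0.016 m and angle between tin_tall's own z axis and vertical below 0.2 rad), for 0.05 s.
2. the brush is drawn up through at least half of the tall tin, still over its middle (z of brush_tip in the frame of tin_tall above 0.056 m and horizontal distance between brush_tip and tin_tall below 0.016 m and angle between tin_tall's own z axis and vertical below 0.2 rad), for 0.05 s.
3. the brush tip is at the bottom of the tall tin again (all of step 1), for 0.05 s.
4. the brush tip is at the bottom of the middle tin (z of brush_tip in the frame of tin_mid below 0.016 m and horizontal distance between brush_tip and tin_mid below 0.016 m and angle between tin_mid's own z axis and vertical below 0.2 rad), for 0.05 s.
5. the brush is drawn up through at least half of the middle tin, still over its middle (z of brush_tip in the frame of tin_mid above 0.045 m and horizontal distance between brush_tip and tin_mid below 0.016 m and angle between tin_mid's own z axis and vertical below 0.2 rad), for 0.05 s.
6. the brush tip is at the bottom of the middle tin again (all of step 4), for 0.05 s.
7. the brush tip is at the bottom of the short tin (z of brush_tip in the frame of tin_short below 0.016 m and horizontal distance between brush_tip and tin_short below 0.016 m and angle between tin_short's own z axis and vertical below 0.2 rad), for 0.05 s.
8. the brush is drawn up through at least half of the short tin, still over its middle (z of brush_tip in the frame of tin_short above 0.034 m and horizontal distance between brush_tip and tin_short below 0.016 m and angle between tin_short's own z axis and vertical below 0.2 rad), for 0.05 s.
9. the brush tip is at the bottom of the short tin again (all of step 7), for 0.05 s.
At the end, for the whole second after the job is handed in: The tins stand upright; every lid is seated on a tin, one of them on the tall tin (6 mm of centre, 3.5 mm of seated height, not tilted); all biscuits lie in the tall tin; the brush stands in its holder, tip within 8 mm of its floor, leaning under 14 degrees; tins and brush at rest (((z of lid_tall in the frame of tin_tall between 0.113 and 0.1205 m and horizontal distance between lid_tall and tin_tall_rim below 0.006 m and angle between the z axis of lid_tall and the z axis of tin_tall, either way round below 0.06 rad) or (z of lid_tall in the frame of tin_mid between 0.088 and 0.0955 m and horizontal distance between lid_tall and tin_mid_rim below 0.006 m and angle between the z axis of lid_tall and the z axis of tin_mid, either way round below 0.06 rad) or (z of lid_tall in the frame of tin_short between 0.063 and 0.0705 m and horizontal distance between lid_tall and tin_short_rim below 0.006 m and angle between the z axis of lid_tall and the z axis of tin_short, either way round below 0.06 rad)) and ((z of lid_mid in the frame of tin_tall between 0.113 and 0.1205 m and horizontal distance between lid_mid and tin_tall_rim below 0.006 m and angle between the z axis of lid_mid and the z axis of tin_tall, either way round below 0.06 rad) or (z of lid_mid in the frame of tin_mid between 0.088 and 0.0955 m and horizontal distance between lid_mid and tin_mid_rim below 0.006 m and angle between the z axis of lid_mid and the z axis of tin_mid, either way round below 0.06 rad) or (z of lid_mid in the frame of tin_short between 0.063 and 0.0705 m and horizontal distance between lid_mid and tin_short_rim below 0.006 m and angle between the z axis of lid_mid and the z axis of tin_short, either way round below 0.06 rad)) and ((z of lid_short in the frame of tin_tall between 0.113 and 0.1205 m and horizontal distance between lid_short and tin_tall_rim below 0.006 m and angle between the z axis of lid_short and the z axis of tin_tall, either way round below 0.06 rad) or (z of lid_short in the frame of tin_mid between 0.088 and 0.0955 m and horizontal distance between lid_short and tin_mid_rim below 0.006 m and angle between the z axis of lid_short and the z axis of tin_mid, either way round below 0.06 rad) or (z of lid_short in the frame of tin_short between 0.063 and 0.0705 m and horizontal distance between lid_short and tin_short_rim below 0.006 m and angle between the z axis of lid_short and the z axis of tin_short, either way round below 0.06 rad)) and ((z of lid_tall in the frame of tin_tall between 0.113 and 0.1205 m and horizontal distance between lid_tall and tin_tall_rim below 0.006 m and angle between the z axis of lid_tall and the z axis of tin_tall, either way round below 0.06 rad) or (z of lid_mid in the frame of tin_tall between 0.113 and 0.1205 m and horizontal distance between lid_mid and tin_tall_rim below 0.006 m and angle between the z axis of lid_mid and the z axis of tin_tall, either way round below 0.06 rad) or (z of lid_short in the frame of tin_tall between 0.113 and 0.1205 m and horizontal distance between lid_short and tin_tall_rim below 0.006 m and angle between the z axis of lid_short and the z axis of tin_tall, either way round below 0.06 rad)) and z of biscuit0 in the frame of tin_tall between 0 and 0.095 m and horizontal distance between each of biscuit0, biscuit1, biscuit2 and tin_tall below 0.032 m and z of biscuit1 in the frame of tin_tall between 0 and 0.095 m and z of biscuit2 in the frame of tin_tall between 0 and 0.095 m and angle between each of tin_tall, tin_mid, tin_short's own z axis and vertical below 0.08 rad and linear speed of each of tin_tall, tin_mid, tin_short, brush below 0.03 m/s and height (world z) of each of tin_tall, tin_mid, tin_short below 0.006 m and horizontal distance between brush_tip and holder below 0.018 m and z of brush_tip in the frame of holder below 0.014 m and angle between brush's own z axis and vertical below 0.25 rad); the robot touches nothing.
It fails at once if the key bowl is pushed or lifted more than 20 mm (distance of key_bowl from where it was at the start of the episode above 0.02 m).
It fails at once if the shoe brush is pushed or lifted more than 20 mm (distance of shoe_brush from where it was at the start of the episode above 0.02 m).
Of lid_tall, lid_mid, lid_short only 2 to 3 are there at a start; the rules pass over those that are not, and their reading is None.
Of biscuit0, biscuit1, biscuit2 only 2 to 3 are there at a start; the rules pass over those that are not, and their reading is None.
At some moment in a run one of tin_tall, tin_mid, tin_short may be knocked a few centimetres aside while the robot is not near it.
It also fails if it takes over 210 s, if anything falls off the work surface, if the arm or the gripper's body presses on something with over 40 N, if the wrist force passes 120 N, or if a joint passes its speed limit or range.

## Robot

A 7-joint arm with a two-finger parallel gripper is mounted at the origin on the work surface. World frame = base frame: x ahead of the robot, y to its left, z up, the work surface at z = 0. Lengths are in m, angles in rad, forces in N, time in s.
With the tool pointing down it reaches from about 0.4 to 0.875 m from the base axis. Payload 19.3 kg.
Tool frame: the origin (TCP) lies between the finger pads; the fingertips stand 17 mm ahead of it and the grasp point (between the pads) lies 2 mm behind it; z points along the fingers, y is the line along which they close (so a half turn about z gives the same grasp; the last joint's range is limited). The gripper opens to 85 mm and grips with 20 to 120 N. Pads are 22 mm wide; open, the fingers measure 114 mm over their backs; the gripper's body (76 mm by 85 mm) begins 54 mm behind the grasp point. The pads swing forward as they close: fully open they stand 13 mm farther back than shut.
Start: joints at [1.271, 0.521, -0.036, 1.599, 0.021, 1.021, -0.113], TCP at [0.142, -0.609, 0.211] pointing down, gripper open.
Joint ranges: [-2.91, 2.91], [-0.3, 2.13], [-1.5, 1.42], [0.17, 2.43], [-1.26, 4.41], [0.16, 1.93], [-2.52, 2.52]. Speed limits (rad/s): [1.89, 1.89, 2.39, 2.39, 3.01, 3.01, 3.01].

## Interface

Orientations are given as [roll, pitch, yaw] about the fixed x, y, z axes, in that order (R = Rz(yaw) Ry(pitch) Rx(roll)).
In Python, from workcell import bot gives the robot as it stands.
- The arm moves only by the shell command python3 -m inch 'ROWS' [FORCE]. ROWS is JSON, a list of rows, each a list of 7 numbers: the shift along the tool's x, y, z in units of 200 mm (1.0 is 200 mm), then the turn, a rotation vector about the tool's x, y, z in units of 90 degrees (1.0 is 90 degrees), then the opening, from 0 (shut) to 1 (fully open). In form: [[x, y, z, rx, ry, rz, grip], ...]. A call has 1 to 20 rows; each row is the pose to reach, as a shift and turn from the pose commanded when the call began, along the tool's axes at that moment; what a row does not reach only later rows make up. A row lasts 1/8 s, in which the tool goes at most 62.5 mm and 10.7 degrees, less where a joint would pass 70% of its speed; a pose out of reach is approached as far as the arm can. A call with a number of a shift or a turn outside -1 to 1 is refused whole. A call with a gripper value outside its range is refused whole. The fingers move at their own pace and stop on an object; FORCE is the grip in N (left out, the last holds). Time passes only in rows, so rows that repeat a pose let the fingers close. It gives the time, the measured TCP pose, the force, the opening and the grip force at its end, in the units of the state.
- bot.observe(): the state, without advancing time (a new reading comes with each control period).
- bot.grab_frame(name): name is "side" or "top" or "wrist"; returns a dict with "img" (480x640x3 uint8, red, green, blue), "z_map" (480x640 float32, m along the optical axis (not along the pixel's ray), 0 where there is no reading), "vfov" (degrees; the focal length in pixels is half the picture's height over the tangent of half this angle, whatever the lens; pixels are square), "cx", "cy" (the principal point, pixels), "rvec" (rotation vector, rad) and "tvec" (3), from world to camera coordinates, as OpenCV has them. Camera axes: x right, y down, z forward; pixel columns grow to the right and rows downward; lengths in m; the calibration is good to about 2 mm. A picture is of the moment at which its call begins.
- bot.job_done(): hands the job in; it is judged then, once.
The state is a dict: "clock": time; "qpos": joint angles; "qd": joint speeds; "joint_efforts": joint torques, N m; "position": TCP position; "tool_rot": TCP orientation; "force": force on the tool from outside, world axes, zero at the start; "moment": the same for the moment, N m; "grip_width": finger opening in m; "finger_force": force on a finger pad.
Only numpy, scipy, OpenCV 4.12 (cv2) and the standard library are available. Lean on these libraries where they do the work, as an engineer would, in place of code of your own. Each camera call takes 0.05 s, during which the arm holds its last target. There are 200 camera calls.

## Working session

There is one attempt and no reset: what is moved stays moved. The work goes in short steps, Python scripts to look and compute and a shell command to move; the robot and the scene stay as the last step left them, time stands still between calls to the robot, and variables do not carry over. Pictures are saved under pics/ and viewed, at most 14 in all, crops included, and the job is handed in when it is done.

```bash
mkdir -p pics; ls; cat > h.py <<'E'
import numpy as np, cv2
from workcell import bot
def grab(n, save=None):
    f=bot.grab_frame(n); 
    f['R']=cv2.Rodrigues(np.array(f['rvec'],float))[0]; f['t']=np.array(f['tvec'],float)
    f['f']=240/np.tan(np.radians(f['vfov'])/2)
    if save: cv2.imwrite('pics/%s.png'%save, f['img'][:,:,::-1])
    return f
def cloud(f):
    v,u=np.mgrid[0:480,0:640]; z=f['z_map'].astype(float)
    c=np.stack([(u-f['cx'])/f['f']*z,(v-f['cy'])/f['f']*z,z],-1)
    p=(c-f['t'])@f['R']; p[z<=0]=np.nan
    return p
def ray(f,u,v,h):
    d=f['R'].T@np.array([(u-f['cx'])/f['f'],(v-f['cy'])/f['f'],1]); o=-f['R'].T@f['t']
    return o+d*(h-o[2])/d[2]
E
python3 - <<'E'
from h import *
print(bot.observe())
for n in ('top','side'):
    f=grab(n,n+'0'); p=cloud(f); print(n,f['vfov'],f['cx'],f['cy'],-f['R'].T@f['t'],f['R'][2], np.nanmin(p.reshape(-1,3),0),np.nanmax(p.reshape(-1,3),0), (f['z_map']>0).mean())
E
```

```text
pics
{'clock': 0.0, 'qpos': array([ 1.27078341,  0.52199577, -0.03630545,  1.59998155,  0.0211725 ,
        1.02111796, -0.11280777]), 'qd': array([-0.00079137, -0.00100289,  0.00052307, -0.00017041, -0.00190527,
       -0.00077455,  0.00070042]), 'joint_efforts': array([ 1.72535215e-04, -9.27096605e+01,  1.98010124e+00, -3.69929659e+01,
        1.78184576e-02,  8.14825762e-03,  6.07229117e-05]), 'position': array([ 0.14224946, -0.60823355,  0.21034683]), 'tool_rot': array([-3.14047604e+00,  6.77129660e-05,  2.29761317e-01]), 'force': array([ 0.23014717,  0.48275631, -0.55970512]), 'moment': array([ 0.02465463, -0.00875118,  0.01057107]), 'finger_force': 0.0, 'grip_width': 0.0854650290337194}
top 43.85294864361227 315.6174987842037 234.1401186832031 [ 0.32524382 -0.02170156  1.19094459] [ 0.20351566  0.01065707 -0.97901369] [ 0.07329511 -0.76780036 -0.77607246] [1.54241194 1.18570346 0.19925469] 0.9960416666666667
side 53.52441833622455 326.688089941371 252.0986168383127 [0.11524328 0.61904277 0.90676159] [ 0.37763398 -0.57594317 -0.72503934] [-0.19047378 -1.61438195 -0.65197595] [1.54850364 0.69383873 0.58547124] 0.9960481770833334
```

View pics/top0.png

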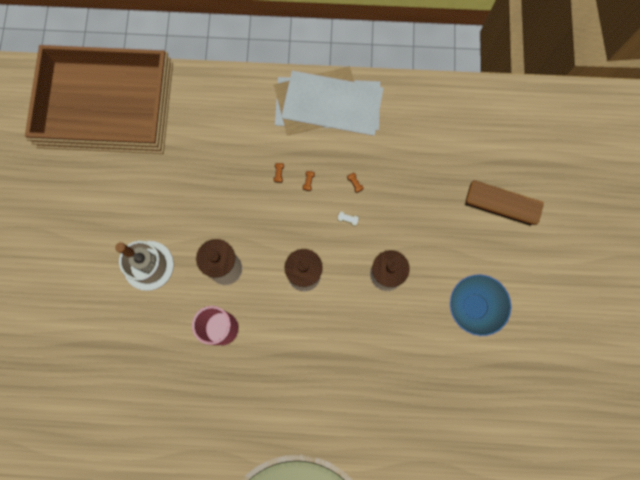

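View pics/side0.png

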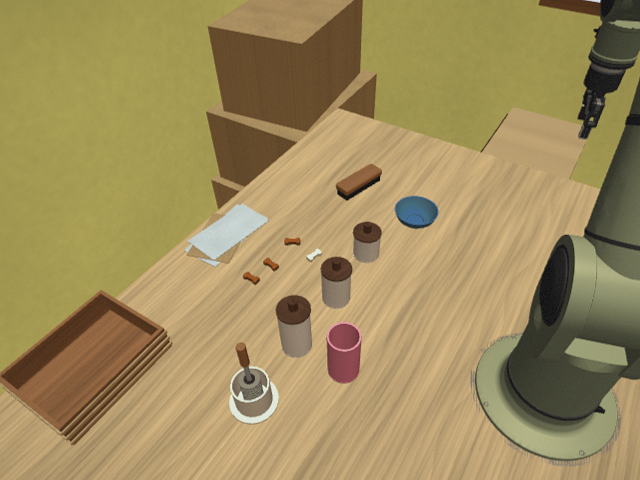

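Both views agree. In the top view, the lidded tins are at (215,258) tall, (303,268) mid and (390,269) short. The brush leans in its holder at (147,262), and the biscuits are at (279,172), (309,181) and (355,183). The white look-alike is at (348,218) and the pink cup at (213,326).

```bash
python3 - <<'E'
from h import *
f=grab('top'); p=cloud(f)
def reg(u,v,r): 
    return p[v-r:v+r,u-r:u+r].reshape(-1,3), f['img'][v-r:v+r,u-r:u+r].reshape(-1,3).astype(int)
def circ(q): (c,r)=cv2.minEnclosingCircle(q[:,:2].astype(np.float32)*1000); return np.round(c,1),round(r,1)
for n,u,v,h in (('tall',215,258,.125),('mid',303,268,.1),('short',390,269,.075)):
    q,_=reg(u,v,35); 
    for lo,hi in ((h+.002,h+.010),(h+.024,h+.04)):
        s=q[(q[:,2]>lo)&(q[:,2]<hi)]; print(n,len(s),circ(s),np.median(s[:,2]))
q,_=reg(147,262,40)
s=q[(q[:,2]>.064)&(q[:,2]<.076)]; print('holder rim',circ(s),len(s))
s=q[(q[:,2]>.002)&(q[:,2]<.008)]; print('foot',circ(s),len(s))
q,_=reg(135,255,35)
for a,b in ((.08,.1),(.1,.13),(.13,.15),(.15,.17),(.17,.19),(.19,.22)):
    s=q[(q[:,2]>a)&(q[:,2]<b)]; print(a,len(s),np.round(s.mean(0),4) if len(s) else '', circ(s) if len(s)>2 else '')
for n,u,v in (('b0',279,172),('b1',309,181),('b2',355,183),('white',348,218)):
    q,c=reg(u,v,16); s=q[q[:,2]>.007]; r=cv2.minAreaRect(s[:,:2].astype(np.float32)*1000); 
    m=s[:,:2].mean(0); d=np.linalg.svd(s[:,:2]-m)[2][0] if 0 else np.linalg.eigh(np.cov(s[:,:2].T))[1][:,1]
    print(n,len(s),np.round(r[0],1),np.round(r[1],1),'axis deg',np.degrees(np.arctan2(d[1],d[0])).round(1),np.median(s[:,2]).round(4))
for n,u,v in (('shoe',505,202),('bowl',481,305),('pink',213,326)):
    q,_=reg(u,v,45); s=q[q[:,2]>.03]; print(n,circ(s),s[:,2].max())
E
```

```text
tall 1048 (array([492.7, 169. ]), 36.1) 0.1309250647844912
tall 103 (array([493.1, 168.6]), 10.2) 0.1567794231289943
mid 1006 (array([487.1,  10.1]), 35.9) 0.1061723244470956
mid 98 (array([487.3,   9.7]), 10.2) 0.13206266434099906
short 966 (array([ 497.6, -153.3]), 35.9) 0.081048959514369
short 93 (array([ 498. , -152.9]), 10.1) 0.10688331785188505
holder rim (array([490.6, 324.7]), 38.4) 326
foot (array([502. , 329.3]), 113.0) 1308
0.08 158 [0.4917 0.3189 0.0826] (array([493.3, 320.5]), 20.8)
0.1 27 [0.4921 0.3176 0.1136] (array([492.7, 319.2]), 4.6)
0.13 19 [0.4907 0.3156 0.1436] (array([491.9, 318.7]), 8.3)
0.15 42 [0.4903 0.3154 0.1593] (array([493.2, 320.4]), 8.8)
0.17 41 [0.4907 0.315  0.1804] (array([493.1, 319.5]), 8.7)
0.19 89 [0.4932 0.3199 0.1952] (array([493.8, 320.6]), 9.3)
b0 158 [703.5  75.1] [19.  55.1] axis deg 179.0 0.0133
b1 160 [681.9   2.7] [38.1 44.8] axis deg 169.5 0.0135
b2 166 [686.1 -88.8] [43.1 34.7] axis deg -147.2 0.0134
white 167 [603. -74.] [46.6 24.4] axis deg 75.2 0.0134
shoe (array([ 648.5, -382.5]), 77.3) 0.04929902599459962
bowl (array([ 441.5, -330.7]), 60.0) 0.050617542058245965
pink (array([402.9, 166.8]), 62.9) 0.1300765975472246
```

```bash
cat > d.py <<'E'
import sys, numpy as np
from workcell import bot
from scipy.spatial.transform import Rotation as Ro
def d(x,y,z,yaw=0.):
    s=bot.observe(); R=Ro.from_euler('xyz',s['tool_rot']); T=Ro.from_euler('xyz',[np.pi,0,np.radians(yaw)])
    print('t',round(s['clock'],2),'pos',s['position'].round(4),'rpy',np.degrees(s['tool_rot']).round(2),'g',round(s['grip_width'],4),'->',(R.inv().apply(np.array([x,y,z])-s['position'])/.2).round(3),((R.inv()*T).as_rotvec()/(np.pi/2)).round(3))
if __name__=='__main__': d(*map(float,sys.argv[1:]))
E
python3 -m inch '[[0.2,-0.15,0,0,0,0.05,0.5],[0.4,-0.3,0,0,0,0.1,0.5],[0.6,-0.48,0,0,0,0.146,0.5],[0.8,-0.63,0,0,0,0.146,0.5],[0.8,-0.63,0,0,0,0.146,0.5],[0.8,-0.63,0,0,0,0.146,0.5]]' 40; python3 d.py .498 -.153 .180
```

```text
clock: 0.9
position: [0.2692, -0.4497, 0.2109]
tool_rot: [3.141, 0.0, 0.001]
force: [-0.2, 0.4, -0.1]
grip_width: 0.0425
finger_force: 0.0
t 0.9 pos [ 0.2692 -0.4497  0.2109] rpy [1.7999e+02 1.0000e-02 3.0000e-02] g 0.0425 -> [ 1.145 -1.483  0.154] [0. 0. 0.]
```

```bash
python3 -m inch '[[0.25,-0.3,0,0,0,0,0.5],[0.45,-0.55,0,0,0,0,0.5],[0.65,-0.85,0,0,0,0,0.5],[0.65,-0.85,0,0,0,0,0.5]]' >/dev/null;  python3 -m inch '[[0.25,-0.3,0.05,0,0,0,0.5],[0.495,-0.63,0.15,0,0,0,0.5],[0.495,-0.63,0.15,0,0,0,0.5],[0.495,-0.63,0.15,0,0,0,0.5]]'; python3 - <<'E'
from d import d; from h import *
d(.498,-.153,.1)
f=grab('wrist','w1'); p=cloud(f).reshape(-1,3)
s=p[(p[:,2]>.098)&(p[:,2]<.112)]; print(len(s),s.mean(0),cv2.minEnclosingCircle(s[:,:2].astype(np.float32)*1000))
E
```

```text
clock: 1.9
position: [0.4992, -0.1519, 0.18]
tool_rot: [-3.141, 0.001, 0.003]
force: [-0.1, 0.1, -0.1]
grip_width: 0.0429
finger_force: 0.0
t 1.9 pos [ 0.4992 -0.1519  0.18  ] rpy [-1.7995e+02  5.0000e-02  1.7000e-01] g 0.0429 -> [-0.006  0.006  0.4  ] [-0.001  0.001  0.002]
9879 [ 0.49218073 -0.00839742  0.1059128 ] ((488.96417236328125, -58.45555114746094), 104.71993255615234)
```

View pics/w1.png

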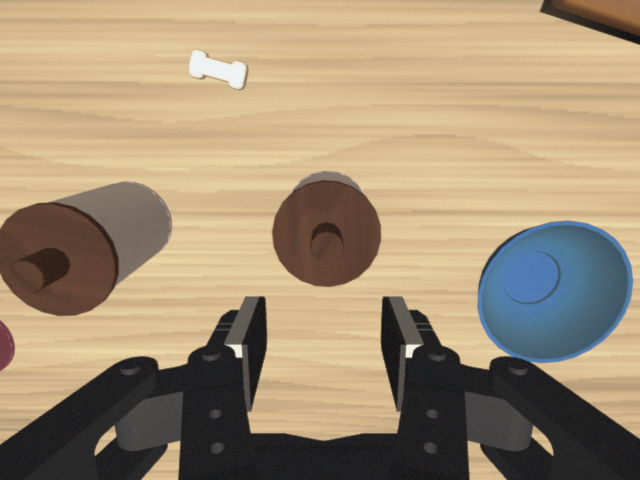

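Wrist view: the short lid's knob is at (326,235), centred laterally between the fingers. The bowl is at the right and the mid lid at the left. Descending to grip it.

```bash
python3 -m inch '[[-0.005,0.005,0.2,0,0,0,0.5],[-0.005,0.005,0.35,0,0,0,0.5],[-0.005,0.005,0.4,0,0,0,0.5],[-0.005,0.005,0.4,0,0,0,0],[-0.005,0.005,0.4,0,0,0,0],[-0.005,0.005,0.4,0,0,0,0],[-0.005,0.005,0.4,0,0,0,0],[-0.005,0.005,0.3,0,0,0,0],[-0.005,0.005,0.1,0,0,0,0],[0.2,0.09,0,0,0,0,0],[0.4,0.09,0.1,0,0,0,0],[0.51,0.09,0.3,0,0,0,0],[0.51,0.09,0.3,0,0,0,0]]' 40; python3 d.py .6 -.17 .035
```

```text
clock: 3.58
position: [0.5997, -0.1704, 0.118]
tool_rot: [-3.14, 0.004, 0.001]
force: [-0.1, -0.5, -0.2]
grip_width: -0.0003
finger_force: 0.0
t 3.58 pos [ 0.5997 -0.1704  0.118 ] rpy [-1.7992e+02  2.3000e-01  8.0000e-02] g -0.0003 -> [ 0.003 -0.002  0.415] [-0.001  0.003  0.001]
```

```bash
python3 - <<'E'
from h import *
f=grab('side','s1'); cv2.imwrite('pics/s1c.png',cv2.resize(f['img'][150:350,250:500,::-1],(750,600)))
E
```

```text
(no output)
```

View pics/s1c.png

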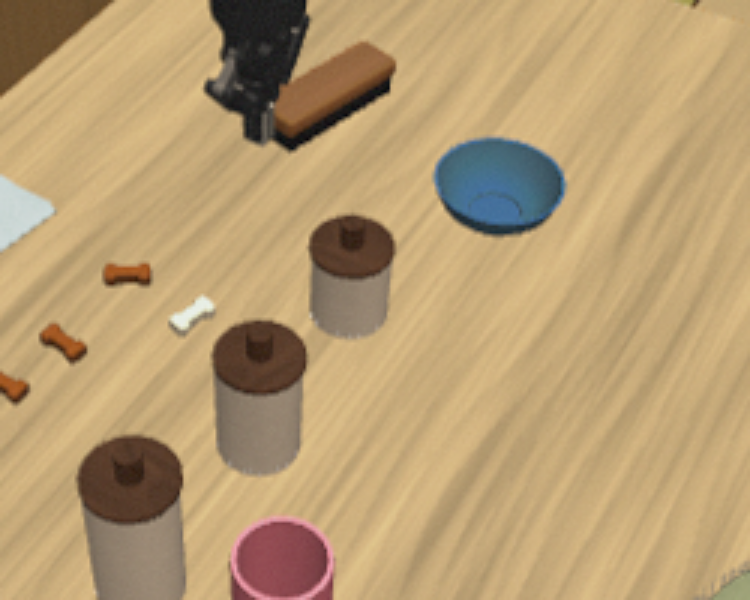

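The lid is still on the short tin and nothing was displaced; the lift probably began before the fingers had closed. Retrying with a check before lifting.

```bash
python3 -m inch '[[0,0,-0.3,0,0,0,0.5],[-0.25,-0.05,-0.3,0,0,0,0.5],[-0.51,-0.088,-0.3,0,0,0,0.5],[-0.51,-0.088,-0.3,0,0,0,0.5],[-0.51,-0.088,-0.1,0,0,0,0.5],[-0.51,-0.088,0.09,0,0,0,0.5],[-0.51,-0.088,0.09,0,0,0,0.5],[-0.51,-0.088,0.09,0,0,0,0.5]]'; python3 -m inch '[[0,0,0,0,0,0,0],[0,0,0,0,0,0,0],[0,0,0,0,0,0,0],[0,0,0,0,0,0,0],[0,0,0,0,0,0,0],[0,0,0,0,0,0,0],[0,0,0,0,0,0,0],[0,0,0,0,0,0,0]]' 40;python3 d.py .498 -.153 .1
```

```text
clock: 4.62
position: [0.4992, -0.154, 0.1047]
tool_rot: [3.141, -0.002, 0.0]
force: [-0.4, -0.1, 1.1]
grip_width: 0.0424
finger_force: 0.0
clock: 5.62
position: [0.4983, -0.1537, 0.1029]
tool_rot: [-3.142, 0.0, 0.0]
force: [0.5, 0.1, 0.2]
grip_width: -0.0002
finger_force: 0.0
t 5.62 pos [ 0.4983 -0.1537  0.1029] rpy [-1.8e+02  0.0e+00  2.0e-02] g -0.0002 -> [-0.001 -0.004  0.014] [-0.  0.  0.]
```

```bash
python3 - <<'E'
from h import *
f=grab('wrist','w2')
f=grab('side','s2'); cv2.imwrite('pics/s2c.png',cv2.resize(f['img'][170:300,300:440,::-1],(640,594)))
E
```

```text
(no output)
```

View pics/w2.png

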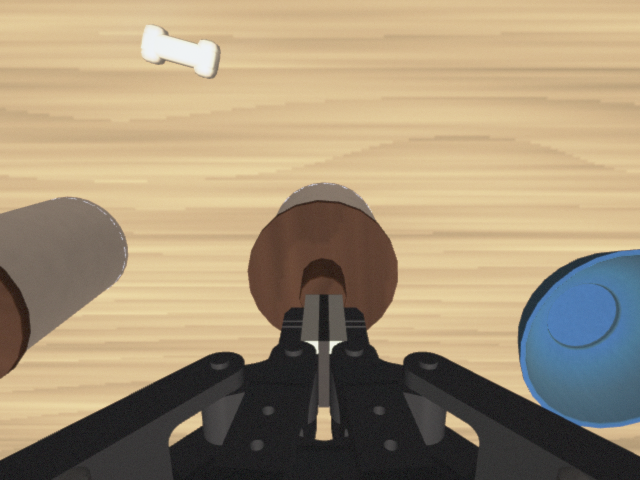

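View pics/s2c.png

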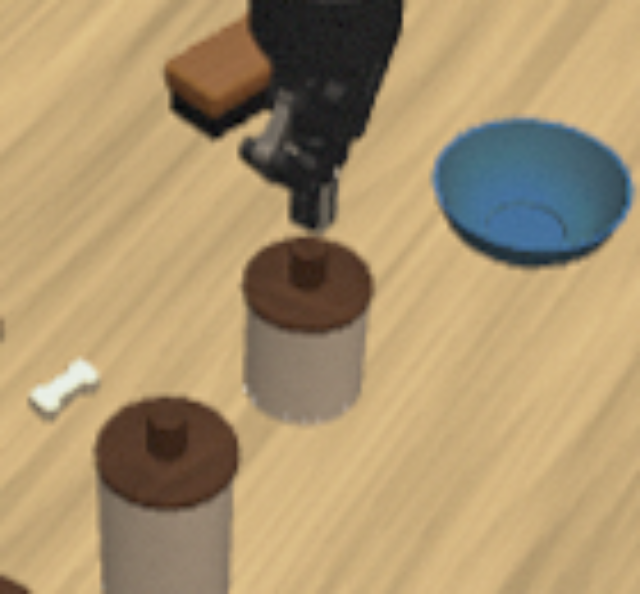

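Both views show the shut tips hovering over or behind the knob, at (323,290) in the wrist view and (312,225) in the side crop. Measuring the tips with depth.

```bash
python3 - <<'E'
from h import *
for n in ('side','top'):
    f=grab(n); p=cloud(f); I=f['img'].astype(int)
    m=(np.hypot(p[...,0]-.498,p[...,1]+.153)<.09)&(p[...,2]>.085)
    for lo in np.arange(.095,.2,.005):
        k=m&(p[...,2]>=lo)&(p[...,2]<lo+.005)
        if k.sum(): print(n,round(lo,3),k.sum(),p[k].mean(0).round(4),p[k].min(0).round(3),p[k].max(0).round(3),I[k].mean(0).round())
    # knob of others & reference
    m=(np.hypot(p[...,0]-.487,p[...,1]-.010)<.05)&(p[...,2]>.124); print('mid knob',p[m].mean(0),p[m].max(0))
E
```

```text
side 0.095 13 [ 0.4976 -0.1454  0.097 ] [ 0.49  -0.155  0.095] [ 0.509 -0.141  0.099] [57. 37. 26.]
side 0.1 27 [ 0.498  -0.1501  0.1027] [ 0.489 -0.161  0.101] [ 0.506 -0.141  0.105] [74. 50. 34.]
side 0.105 14 [ 0.4982 -0.1488  0.106 ] [ 0.489 -0.156  0.105] [ 0.507 -0.142  0.106] [82. 55. 40.]
side 0.115 2 [ 0.5049 -0.1491  0.118 ] [ 0.502 -0.15   0.117] [ 0.507 -0.148  0.119] [166. 146. 107.]
side 0.12 3 [ 0.4901 -0.1468  0.123 ] [ 0.489 -0.149  0.122] [ 0.492 -0.145  0.124] [148. 127.  98.]
side 0.125 6 [ 0.491  -0.1482  0.127 ] [ 0.489 -0.16   0.125] [ 0.495 -0.139  0.129] [108.  97.  80.]
side 0.13 21 [ 0.4949 -0.1442  0.1322] [ 0.487 -0.158  0.13 ] [ 0.507 -0.137  0.135] [80. 73. 63.]
side 0.135 14 [ 0.4932 -0.1438  0.1372] [ 0.486 -0.157  0.135] [ 0.504 -0.136  0.14 ] [67. 63. 57.]
side 0.14 14 [ 0.4952 -0.1424  0.1424] [ 0.487 -0.156  0.14 ] [ 0.505 -0.136  0.144] [68. 63. 57.]
side 0.145 22 [ 0.4954 -0.1418  0.1474] [ 0.488 -0.156  0.145] [ 0.506 -0.136  0.15 ] [58. 55. 50.]
side 0.15 11 [ 0.4907 -0.147   0.1528] [ 0.487 -0.156  0.151] [ 0.503 -0.137  0.154] [69. 65. 59.]

[... 937 characters left out ...]
 [0.49749759 0.02178868 0.13251556]
top 0.17 1 [ 0.4857 -0.119   0.1749] [ 0.486 -0.119  0.175] [ 0.486 -0.119  0.175] [65. 45. 33.]
top 0.175 1 [ 0.4857 -0.1206  0.176 ] [ 0.486 -0.121  0.176] [ 0.486 -0.121  0.176] [60. 40. 29.]
top 0.18 1 [ 0.4848 -0.1217  0.1816] [ 0.485 -0.122  0.182] [ 0.485 -0.122  0.182] [54. 44. 35.]
top 0.185 6 [ 0.4855 -0.1169  0.187 ] [ 0.485 -0.121  0.186] [ 0.486 -0.113  0.19 ] [50. 36. 28.]
top 0.19 5 [ 0.4879 -0.116   0.1936] [ 0.486 -0.121  0.192] [ 0.49  -0.105  0.195] [61. 57. 46.]
top 0.195 16 [ 0.489  -0.1149  0.1968] [ 0.485 -0.12   0.195] [ 0.509 -0.107  0.2  ] [57. 52. 45.]
mid knob [0.4870046  0.010316   0.13168598] [0.49712767 0.01893239 0.13656594]
```

```bash
cat > tip.py <<'E'
from h import *
s=bot.observe(); x,y,z=s['position']; f=grab('side'); p=cloud(f)
m=(np.abs(p[...,0]-x)<.03)&(np.abs(p[...,1]-y)<.06)&(f['img'].astype(int).max(-1)-f['img'].astype(int).min(-1)<22)&(f['img'].max(-1)<170)&(p[...,2]>.02)
print(s['position'].round(4),s['qpos'].round(3),'tip',np.sort(p[m][:,2])[:8].round(3),p[m&(p[...,2]<np.nanmin(p[m][:,2])+.03)].mean(0).round(4))
E
python3 tip.py; python3 -m inch '[[0,0,-0.2,0,0,0,0],[0,0,-0.4,0,0,0,0],[0,0,-0.4,0,0,0,0],[0,0,-0.4,0,0,0,0]]' >/dev/null; python3 tip.py; python3 -m inch '[[0.2,0,0,0,0,0,0],[0.4,0,0.3,0,0,0,0],[0.4,0,0.5,0,0,0,0],[0.4,0,0.5,0,0,0,0],[0.4,0,0.5,0,0,0,0]]' >/dev/null; python3 tip.py
```

```text
[ 0.4983 -0.1538  0.1029] [ 0.303  0.513 -0.156  1.961  0.122  0.677 -1.499] tip [0.129 0.129 0.13  0.131 0.132 0.132 0.132 0.132] [ 0.4934 -0.1436  0.1428]
[ 0.4981 -0.1538  0.1825] [ 0.319  0.397 -0.173  1.895  0.088  0.857 -1.469] tip [0.075 0.204 0.207 0.208 0.208 0.209 0.21  0.211] [ 0.5144 -0.1191  0.0749]
[ 0.5784 -0.1539  0.0841] [ 0.265  0.639 -0.151  1.769  0.133  0.743 -1.525] tip [0.107 0.109 0.11  0.111 0.111 0.111 0.113 0.113] [ 0.5723 -0.1448  0.1228]
```

```bash
python3 -m inch '[[0,0,-0.3,0,0,0,0.6],[-0.2,0,-0.5,0,0,0,0.6],[-0.4,-0.005,-0.5,0,0,0,0.6],[-0.4,-0.005,-0.5,0,0,0,0.6],[-0.4,-0.005,-0.3,0,0,0,0.6],[-0.4,-0.005,-0.1,0,0,0,0.6],[-0.4,-0.005,0.03,0,0,0,0.6],[-0.4,-0.005,0.105,0,0,0,0.6],[-0.4,-0.005,0.105,0,0,0,0.6]]'; python3 -m inch '[[0,0,0,0,0,0,0],[0,0,0,0,0,0,0],[0,0,0,0,0,0,0],[0,0,0,0,0,0,0],[0,0,0,0,0,0,0],[0,0,0,0,0,0,0]]' 40
```

```text
clock: 8.22
position: [0.4985, -0.1527, 0.0621]
tool_rot: [-3.142, 0.0, 0.0]
force: [0.3, 0.2, 0.2]
grip_width: 0.0514
finger_force: 0.0
clock: 8.98
position: [0.499, -0.1529, 0.0631]
tool_rot: [3.141, -0.002, 0.0]
force: [-1.4, 0.8, 9.1]
grip_width: 0.0187
finger_force: 38.7
```

```bash
python3 -m inch '[[0,0,-0.05,0,0,0,0],[0,0,-0.2,0,0,0,0],[0.1,0.03,-0.3,0,0,0,0],[0.3,0.085,-0.3,0,0,0,0],[0.505,0.085,-0.2,0,0,0,0],[0.505,0.085,0,0,0,0,0],[0.505,0.085,0.2,0,0,0,0],[0.505,0.085,0.3,0,0,0,0],[0.505,0.085,0.332,0,0,0,0],[0.505,0.085,0.332,0,0,0,0]]' ; python3 -m inch '[[0,0,0,0,0,0,0.55],[0,0,0,0,0,0,0.55],[0,0,0,0,0,0,0.55],[0,0,0,0,0,0,0.55],[0,0,-0.3,0,0,0,0.55],[0,0,-0.6,0,0,0,0.55],[-0.3,-0.4,-0.7,0,0,0,0.55],[-0.56,-0.8,-0.7,0,0,0,0.55],[-0.56,-0.8,-0.7,0,0,0,0.55]]';  python3 d.py .487 .010 .090
```

```text
clock: 10.22
position: [0.6001, -0.1699, -0.0033]
tool_rot: [3.141, -0.001, 0.0]
force: [0.2, -0.7, 0.3]
grip_width: 0.0186
finger_force: 40.0
clock: 11.35
position: [0.4913, -0.016, 0.1354]
tool_rot: [-3.141, -0.001, 0.0]
force: [0.9, 0.8, -0.0]
grip_width: 0.0472
finger_force: 0.0
t 11.35 pos [ 0.4913 -0.016   0.1354] rpy [-1.7999e+02 -5.0000e-02  1.0000e-02] g 0.0472 -> [-0.022 -0.13   0.227] [-0.    -0.001  0.   ]
```

```bash
python3 -m inch '[[-0.005,-0.1,0,0,0,0,0.55],[-0.005,-0.1,0,0,0,0,0.55],[-0.005,-0.1,0.15,0,0,0,0.55],[-0.005,-0.1,0.24,0,0,0,0.55],[-0.005,-0.1,0.24,0,0,0,0],[-0.005,-0.1,0.24,0,0,0,0],[-0.005,-0.1,0.24,0,0,0,0],[-0.005,-0.1,0.24,0,0,0,0],[-0.005,-0.1,0.24,0,0,0,0],[-0.005,-0.1,0.24,0,0,0,0]]' 40; python3 -m inch '[[0,0,-0.05,0,0,0,0],[0,0,-0.2,0,0,0,0],[0.1,-0.05,-0.3,0,0,0,0],[0.3,-0.1,-0.3,0,0,0,0],[0.565,-0.2,-0.2,0,0,0,0],[0.565,-0.2,0,0,0,0,0],[0.565,-0.2,0.2,0,0,0,0],[0.565,-0.2,0.4,0,0,0,0],[0.565,-0.2,0.455,0,0,0,0],[0.565,-0.2,0.455,0,0,0,0]]' ; python3 d.py .6 .05 -.0035
```

```text
clock: 12.6
position: [0.4918, 0.0028, 0.0873]
tool_rot: [-3.141, -0.001, 0.0]
force: [-0.3, 4.6, 5.7]
grip_width: 0.0187
finger_force: 40.1
clock: 13.85
position: [0.6045, 0.0425, -0.0035]
tool_rot: [3.141, 0.0, 0.0]
force: [-0.6, -0.2, -0.0]
grip_width: 0.0188
finger_force: 39.5
t 13.85 pos [ 0.6045  0.0425 -0.0035] rpy [1.7999e+02 2.0000e-02 2.0000e-02] g 0.0188 -> [-0.023 -0.038 -0.   ] [0. 0. 0.]
```

```bash
python3 -m inch '[[0,0,0,0,0,0,0.55],[0,0,0,0,0,0,0.55],[0,0,0,0,0,0,0.55],[0,0,0,0,0,0,0.55],[0,0,-0.3,0,0,0,0.55],[0,0,-0.6,0,0,0,0.55],[-0.2,-0.2,-0.88,0,0,0,0.55],[-0.4,-0.4,-0.88,0,0,0,0.55],[-0.56,-0.633,-0.88,0,0,0,0.55],[-0.56,-0.633,-0.88,0,0,0,0.55],[-0.56,-0.633,-0.88,0,0,0,0.55],[-0.56,-0.633,-0.88,0,0,0,0.55]]';  python3 d.py .493 .169 .113;  python3 - <<'E'
from h import *
f=grab('top'); p=cloud(f).reshape(-1,3)
def circ(q): (c,r)=cv2.minEnclosingCircle(q[:,:2].astype(np.float32)*1000); return np.round(c,1),round(r,1),len(q)
for n,x,y,a,b in (('mid',.49,.01,.09,.104),('short',.498,-.153,.068,.079),('lidS',.6,-.17,.03,.045),('lidM',.604,.042,.03,.045)):
    s=p[(np.hypot(p[:,0]-x,p[:,1]-y)<.07)&(p[:,2]>a)&(p[:,2]<b)]; print(n,circ(s))
E
```

```text
clock: 15.35
position: [0.4929, 0.1682, 0.1718]
tool_rot: [3.141, 0.0, -0.001]
force: [-0.3, -0.0, -0.1]
grip_width: 0.0469
finger_force: 0.0
t 15.35 pos [0.4929 0.1682 0.1718] rpy [ 1.7998e+02  1.0000e-02 -7.0000e-02] g 0.0469 -> [ 0.    -0.004  0.294] [ 0.     0.    -0.001]
mid (array([487.9,   9.1]), 34.0, 274)
short (array([ 537.1, -154.2]), 34.3, 234)
lidS (array([ 572.2, -168.9]), 41.5, 135)
lidM (array([601.2,  42.8]), 10.2, 82)
```

```bash
python3 -m inch '[[0,-0.005,0.15,0,0,0,0.55],[0,-0.005,0.294,0,0,0,0.55],[0,-0.005,0.294,0,0,0,0.55],[0,-0.005,0.294,0,0,0,0],[0,-0.005,0.294,0,0,0,0],[0,-0.005,0.294,0,0,0,0],[0,-0.005,0.294,0,0,0,0],[0,-0.005,0.294,0,0,0,0],[0,-0.005,0.294,0,0,0,0]]' 40; python3 -m inch '[[0,0,-0.05,0,0,0,0],[0,0,-0.2,0,0,0,0],[0.1,0,-0.3,0,0,0,0],[0.3,0,-0.3,0,0,0,0],[0.535,0,-0.2,0,0,0,0],[0.535,0,0,0,0,0,0],[0.535,0,0.2,0,0,0,0],[0.535,0,0.4,0,0,0,0],[0.535,0,0.55,0,0,0,0],[0.535,0,0.583,0,0,0,0],[0.535,0,0.583,0,0,0,0]]' ;python3 -m inch '[[0,0,0,0,0,0,0.55],[0,0,0,0,0,0,0.55],[0,0,0,0,0,0,0.55],[0,0,0,0,0,0,0.55],[0,0,-0.3,0,0,0,0.55],[0,0,-0.6,0,0,0,0.55],[0,0,-1,0,0,0,0.55],[0,-0.3,-1,0,0,0,0.55],[0,-0.6,-1,0,0,0,0.55],[-0.3,-0.75,-1,0,0,0,0.55],[-0.3,-0.75,-1,0,0,0,0.55]]'; cat > look.py <<'E'
from h import *
from d import d
f=grab('top'); p=cloud(f).reshape(-1,3)
ok=lambda x,y,a,b,r:p[(np.hypot(p[:,0]-x,p[:,1]-y)<r)&(p[:,2]>a)&(p[:,2]<b)]
def circ(q):
    if len(q)<5: return None
    (c,r)=cv2.minEnclosingCircle(q[:,:2].astype(np.float32)*1000); return np.round(c,1),round(r,1),len(q),q[:,2].max().round(3)
import sys
for n,x,y,h,r in (('tall',.493,.169,.125,.06),('mid',.488,.009,.1,.06),('short',.537,-.154,.075,.06)): print(n,circ(ok(x,y,h-.007,h+.003,r)),'lid knob',circ(ok(x,y,h+.02,h+.036,r)))
for n,x,y in (('lidT',.6,.17),('lidM',.6,.042),('lidS',.61,-.17)): print(n,circ(ok(x,y,.033,.045,.03)))
print('holder',circ(ok(.4906,.3247,.064,.074,.06)),'brush',circ(ok(.493,.3205,.192,.205,.06)))
for n,x,y in (('b0',.7035,.075),('b1',.682,.003),('b2',.686,-.089)):
    s=ok(x,y,.007,.02,.035); w,v=np.linalg.eigh(np.cov(s[:,:2].T)); a=np.degrees(np.arctan2(v[1,1],v[0,1]))
    c=s[:,:2].mean(0); lo=[np.ptp(s[:,:2]@v[:,i]) for i in (0,1)]; mid=[(s[:,:2]@v[:,i]).max()/2+(s[:,:2]@v[:,i]).min()/2 for i in (0,1)]
    print(n,len(s),(v@mid).round(4),np.round(lo,3),'axis',round((a+90)%180-90,1))
E
python3 look.py; python3 d.py .4933 .3205 .2
```

```text
clock: 16.52
position: [0.4931, 0.1702, 0.1144]
tool_rot: [-3.141, -0.002, 0.0]
force: [-0.5, -1.5, 8.1]
grip_width: 0.0182
finger_force: 39.1
clock: 17.9
position: [0.5997, 0.1702, -0.0024]
tool_rot: [-3.142, -0.0, 0.0]
force: [1.2, 0.0, -0.7]
grip_width: 0.0187
finger_force: 40.3
clock: 19.27
position: [0.5355, 0.3235, 0.1966]
tool_rot: [-3.141, 0.002, 0.006]
force: [0.8, -1.1, 0.1]
grip_width: 0.0468
finger_force: 0.0
tall (array([493.3, 169.5]), 34.2, 273, np.float64(0.128)) lid knob None
mid (array([487.7,   8.9]), 33.9, 244, np.float64(0.103)) lid knob None
short (array([ 537. , -154.4]), 34.2, 241, np.float64(0.078)) lid knob None
lidT (array([598.2, 170.2]), 10.0, 80, np.float64(0.044))
lidM (array([601. ,  42.3]), 9.6, 79, np.float64(0.045))
lidS (array([ 605.3, -171.1]), 10.2, 80, np.float64(0.044))
holder (array([495.1, 314.1]), 35.6, 137, np.float64(0.074)) brush None
b0 160 [0.6965 0.0676] [0.034 0.042] axis -0.8
b1 163 [0.6826 0.0137] [0.022 0.043] axis -8.6
b2 165 [ 0.6846 -0.0955] [0.049 0.051] axis 30.9
t 19.32 pos [0.5372 0.322  0.1968] rpy [-1.7998e+02  3.0000e-02  2.3000e-01] g 0.0467 -> [-0.22   0.007 -0.016] [-0.     0.     0.003]
```

```bash
python3 -m inch '[[-0.22,0.007,0,0,0,0,0.6],[-0.22,0.007,0,0,0,0,0.6],[-0.22,0.007,0.1,0,0,0,0.6],[-0.22,0.007,0.25,0,0,0,0.6],[-0.22,0.007,0.345,0,0,0,0.6],[-0.22,0.007,0.345,0,0,0,0.6]]' ; python3 -m inch '[[0,0,0,0,0,0,0],[0,0,0,0,0,0,0],[0,0,0,0,0,0,0],[0,0,0,0,0,0,0],[0,0,0,0,0,0,0],[0,0,0,0,0,0,0],[0,0,0,0,0,0,0]]' 60;python3 -m inch '[[0,0,-0.2,0,0,0,0],[0,0,-0.4,0,0,0,0],[0,0,-0.6,0,0,0,0],[0,0,-0.75,0,0,0,0],[0,0.2,-0.75,0,0,0,0],[0,0.4,-0.75,0,0,0,0],[0,0.6,-0.75,0,0,0,0],[0,0.755,-0.75,0,0,0,0],[0,0.755,-0.75,0,0,0,0],[0,0.755,-0.75,0,0,0,0]]';python3 - <<'E'
from h import *; from d import d
d(.4933,.1695,.1)
f=grab('side','s3'); p=cloud(f); x,y=.4933,.1695
for a in np.arange(.13,.25,.02):
    m=(np.hypot(p[...,0]-x,p[...,1]-y)<.05)&(p[...,2]>a)&(p[...,2]<=a+.02); print(round(a,3),m.sum(),p[m].mean(0).round(4) if m.any() else '',p[m].min(0).round(3)if m.any() else '',p[m].max(0).round(3)if m.any() else '')
cv2.imwrite('pics/s3c.png',cv2.resize(f['img'][100:420,180:420,::-1],(450,600)))
E
```

```text
clock: 20.08
position: [0.4958, 0.3176, 0.1265]
tool_rot: [3.14, 0.001, -0.001]
force: [1.0, 0.6, 0.5]
grip_width: 0.0511
finger_force: 0.0
clock: 20.95
position: [0.4959, 0.3192, 0.1285]
tool_rot: [-3.141, -0.001, 0.0]
force: [0.5, 0.6, 6.3]
grip_width: 0.0167
finger_force: 58.7
clock: 22.2
position: [0.4953, 0.1683, 0.2778]
tool_rot: [-3.141, -0.0, 0.001]
force: [-0.2, 0.3, -0.4]
grip_width: 0.0164
finger_force: 58.7
t 22.2 pos [0.4953 0.1683 0.2778] rpy [-1.7998e+02 -1.0000e-02  4.0000e-02] g 0.0164 -> [-0.01  -0.006  0.889] [-0. -0.  0.]
0.13 0   
0.15 117 [0.4844 0.1821 0.162 ] [0.473 0.157 0.152] [0.51  0.192 0.169]
0.17 123 [0.4846 0.1829 0.1799] [0.473 0.163 0.17 ] [0.509 0.192 0.19 ]
0.19 156 [0.4849 0.1819 0.1996] [0.473 0.156 0.19 ] [0.51  0.192 0.21 ]
0.21 349 [0.4906 0.1757 0.2244] [0.473 0.151 0.21 ] [0.516 0.192 0.23 ]
0.23 40 [0.492  0.1729 0.2404] [0.486 0.162 0.231] [0.498 0.177 0.25 ]
```

View pics/s3c.png

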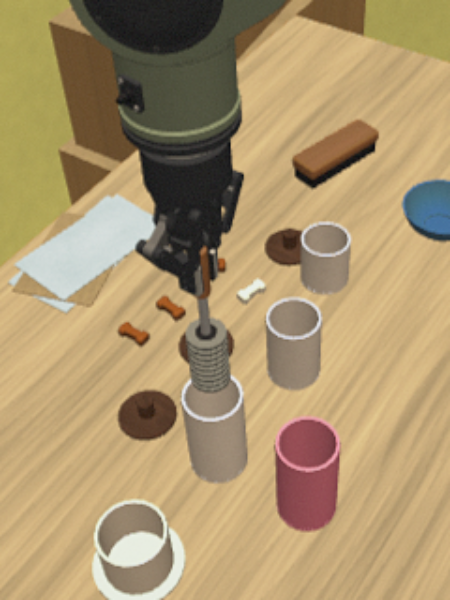

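The brush hangs upright in the gripper directly above the open tall tin. Brushing the tall tin.

```bash
python3 -m inch '[[0,0,0.2,0,0,0,0],[0,0,0.4,0,0,0,0],[0,0,0.6,0,0,0,0],[0,0,0.735,0,0,0,0],[0,0,0.735,0,0,0,0],[0,0,0.735,0,0,0,0],[0,0,0.735,0,0,0,0]]'; python3 -m inch '[[0,0,-0.2,0,0,0,0],[0,0,-0.35,0,0,0,0],[0,0,-0.35,0,0,0,0],[0,0,-0.35,0,0,0,0],[0,0,-0.2,0,0,0,0],[0,0,0,0,0,0,0],[0,0,0,0,0,0,0],[0,0,0,0,0,0,0],[0,0,0,0,0,0,0]]'; python3 look.py | grep -E 'tall|mid|short'; python3 d.py .490 .0077 .278
```

```text
clock: 23.12
position: [0.4959, 0.1682, 0.1317]
tool_rot: [-3.141, -0.002, 0.001]
force: [0.2, 0.1, -0.5]
grip_width: 0.0168
finger_force: 59.2
clock: 24.25
position: [0.496, 0.168, 0.1318]
tool_rot: [-3.141, -0.002, 0.0]
force: [-0.0, -0.3, -1.3]
grip_width: 0.0168
finger_force: 59.2
tall None lid knob None
mid (array([487.8,   8.9]), 34.1, 251, np.float64(0.103)) lid knob None
short (array([ 536.9, -154.4]), 34.3, 239, np.float64(0.078)) lid knob None
t 24.3 pos [0.4959 0.168  0.1317] rpy [-1.7996e+02 -9.0000e-02  2.0000e-02] g 0.0168 -> [-0.029  0.801 -0.732] [-0.    -0.001  0.   ]
```

```bash
python3 -m inch '[[0,0,0.025,0,0,0,0],[0,0,0.025,0,0,0,0],[0,0,0.025,0,0,0,0]]'; python3 -m inch '[[0,0,-0.2,0,0,0,0],[0,0,-0.35,0,0,0,0],[0,0,-0.35,0,0,0,0],[0,0,-0.35,0,0,0,0],[0,0,-0.2,0,0,0,0],[0,0,0,0,0,0,0],[0,0,0,0,0,0,0],[0,0,0,0,0,0,0]]'; python3 -m inch '[[0,0,-0.2,0,0,0,0],[0,0,-0.4,0,0,0,0],[0,0,-0.6,0,0,0,0],[0,0,-0.755,0,0,0,0],[0,0,-0.755,0,0,0,0],[-0.03,0.2,-0.755,0,0,0,0],[-0.03,0.4,-0.755,0,0,0,0],[-0.03,0.6,-0.755,0,0,0,0],[-0.03,0.8,-0.755,0,0,0,0],[-0.03,0.801,-0.755,0,0,0,0],[-0.03,0.801,-0.755,0,0,0,0]]'; python3 d.py .490 .0077 .128; python3 look.py | grep -E 'tall'
```

```text
clock: 24.68
position: [0.4953, 0.1678, 0.1256]
tool_rot: [3.142, 0.0, 0.0]
force: [0.1, 0.7, -1.9]
grip_width: 0.017
finger_force: 59.2
clock: 25.68
position: [0.4952, 0.1677, 0.1255]
tool_rot: [3.141, 0.001, 0.0]
force: [-0.2, 0.4, -0.8]
grip_width: 0.0164
finger_force: 59.2
clock: 27.05
position: [0.4893, 0.0081, 0.2764]
tool_rot: [-3.141, 0.0, 0.001]
force: [-0.4, 0.1, -1.4]
grip_width: 0.0165
finger_force: 59.2
t 27.05 pos [0.4893 0.0081 0.2764] rpy [-1.7998e+02  2.0000e-02  3.0000e-02] g 0.0165 -> [0.004 0.002 0.742] [-0.  0.  0.]
tall (array([493.1, 169.6]), 34.2, 266, np.float64(0.128)) lid knob None
  avg = a.mean(axis, **keepdims_kw)
  ret = um.true_divide(
look.py:13: RuntimeWarning: Degrees of freedom <= 0 for slice
  s=ok(x,y,.007,.02,.035); w,v=np.linalg.eigh(np.cov(s[:,:2].T)); a=np.degrees(np.arctan2(v[1,1],v[0,1]))
  c *= np.true_divide(1, fact)
  c *= np.true_divide(1, fact)
look.py:14: RuntimeWarning: Mean of empty slice.
  c=s[:,:2].mean(0); lo=[np.ptp(s[:,:2]@v[:,i]) for i in (0,1)]; mid=[(s[:,:2]@v[:,i]).max()/2+(s[:,:2]@v[:,i]).min()/2 for i in (0,1)]
Traceback (most recent call last):
  File "look.py", line 14, in <module>
    c=s[:,:2].mean(0); lo=[np.ptp(s[:,:2]@v[:,i]) for i in (0,1)]; mid=[(s[:,:2]@v[:,i]).max()/2+(s[:,:2]@v[:,i]).min()/2 for i in (0,1)]
                           ~~~~~~^^^^^^^^^^^^^^^^
ValueError: zero-size array to reduction operation maximum which has no identity
```

```bash
python3 -m inch '[[0.004,0.002,0.2,0,0,0,0],[0.004,0.002,0.4,0,0,0,0],[0.004,0.002,0.6,0,0,0,0],[0.004,0.002,0.748,0,0,0,0],[0.004,0.002,0.748,0,0,0,0],[0.004,0.002,0.748,0,0,0,0],[0.004,0.002,0.748,0,0,0,0]]'; python3 -m inch '[[0,0,-0.2,0,0,0,0],[0,0,-0.32,0,0,0,0],[0,0,-0.32,0,0,0,0],[0,0,-0.32,0,0,0,0],[0,0,-0.2,0,0,0,0],[0,0,0,0,0,0,0],[0,0,0,0,0,0,0],[0,0,0,0,0,0,0]]'; python3 -m inch '[[0,0,-0.2,0,0,0,0],[0,0,-0.4,0,0,0,0],[0,0,-0.6,0,0,0,0],[0,0,-0.65,0,0,0,0],[0,0,-0.65,0,0,0,0],[0.06,0.2,-0.65,0,0,0,0],[0.12,0.4,-0.65,0,0,0,0],[0.18,0.6,-0.65,0,0,0,0],[0.25,0.815,-0.65,0,0,0,0],[0.25,0.815,-0.65,0,0,0,0],[0.25,0.815,-0.65,0,0,0,0]]'; python3 d.py .5393 -.1555 .127; python3 look.py 2>/dev/null| grep -E 'tall|mid|short'
```

```text
clock: 27.98
position: [0.491, 0.0074, 0.1282]
tool_rot: [-3.141, -0.002, 0.001]
force: [-0.5, -0.0, -0.9]
grip_width: 0.0167
finger_force: 59.2
clock: 28.98
position: [0.4905, 0.0072, 0.1277]
tool_rot: [-3.142, -0.0, 0.0]
force: [0.3, -1.1, -0.4]
grip_width: 0.0166
finger_force: 59.1
clock: 30.35
position: [0.5399, -0.1553, 0.256]
tool_rot: [-3.141, 0.002, 0.0]
force: [0.4, 0.5, -0.5]
grip_width: 0.0165
finger_force: 59.2
t 30.35 pos [ 0.5399 -0.1553  0.256 ] rpy [-1.7996e+02  9.0000e-02  3.0000e-02] g 0.0165 -> [-0.002  0.001  0.645] [-0.     0.001  0.   ]
tall (array([493.2, 169.9]), 34.2, 275, np.float64(0.128)) lid knob None
mid (array([487.7,   9.3]), 33.8, 246, np.float64(0.103)) lid knob None
short (array([ 535.5, -146.7]), 32.8, 105, np.float64(0.078)) lid knob None
```

```bash
python3 -m inch '[[0,0,0.2,0,0,0,0],[0,0,0.4,0,0,0,0],[0,0,0.6,0,0,0,0],[0,0,0.645,0,0,0,0],[0,0,0.645,0,0,0,0],[0,0,0.645,0,0,0,0],[0,0,0.645,0,0,0,0]]'; python3 -m inch '[[0,0,-0.15,0,0,0,0],[0,0,-0.24,0,0,0,0],[0,0,-0.24,0,0,0,0],[0,0,-0.24,0,0,0,0],[0,0,-0.1,0,0,0,0],[0,0,0,0,0,0,0],[0,0,0,0,0,0,0],[0,0,0,0,0,0,0]]'; python3 -m inch '[[0,0,-0.2,0,0,0,0],[0,0,-0.4,0,0,0,0],[0,0,-0.6,0,0,0,0],[0,0,-0.8,0,0,0,0],[0,0,-0.8,0,0,0,0],[0,-0.2,-0.8,0,0,0,0],[-0.1,-0.4,-0.8,0,0,0,0],[-0.15,-0.6,-0.8,0,0,0,0],[-0.23,-0.8,-0.8,0,0,0,0],[-0.23,-1,-0.8,0,0,0,0]]'; python3 -m inch '[[0,-0.3,0,0,0,0,0],[0,-0.6,0,0,0,0,0],[0,-0.9,0,0,0,0,0]]' >/dev/null;python3 -m inch '[[0,-0.2,0,0,0,0,0],[0,-0.35,0,0,0,0,0],[0,-0.35,0,0,0,0,0],[0,-0.35,0,0,0,0,0]]'; python3 look.py 2>/dev/null| grep -E 'tall|mid|short|hold';python3 d.py .4931 .3234 .128; 
```

```text
clock: 31.28
position: [0.5409, -0.1559, 0.1291]
tool_rot: [3.141, -0.002, 0.0]
force: [-0.1, 0.6, -0.9]
grip_width: 0.0165
finger_force: 59.2
clock: 32.28
position: [0.5405, -0.1559, 0.1283]
tool_rot: [-3.142, -0.0, 0.0]
force: [-0.9, -0.7, -0.6]
grip_width: 0.0167
finger_force: 59.2
clock: 33.52
position: [0.4932, 0.0452, 0.288]
tool_rot: [3.141, -0.0, 0.0]
force: [0.5, 1.1, -1.6]
grip_width: 0.0168
finger_force: 59.2
clock: 34.4
position: [0.4941, 0.2934, 0.2877]
tool_rot: [3.141, 0.0, 0.0]
force: [0.8, -0.2, -0.4]
grip_width: 0.0165
finger_force: 59.2
tall (array([493.2, 170. ]), 34.3, 274, np.float64(0.128)) lid knob None
mid (array([487.7,   8.9]), 34.0, 247, np.float64(0.103)) lid knob None
short (array([ 537.2, -154.6]), 34.6, 242, np.float64(0.078)) lid knob None
holder (array([488.6, 310.5]), 34.9, 117, np.float64(0.074)) brush (array([492.7, 291.4]), 20.3, 62, np.float64(0.205))
t 34.45 pos [0.4943 0.2932 0.2879] rpy [ 1.7997e+02  0.0000e+00 -3.0000e-02] g 0.0165 -> [-0.006 -0.151  0.799] [ 0.  0. -0.]
```

```bash
python3 -m inch '[[-0.006,-0.151,0,0,0,0,0],[-0.006,-0.151,0,0,0,0,0],[-0.006,-0.151,0.2,0,0,0,0],[-0.006,-0.151,0.4,0,0,0,0],[-0.006,-0.151,0.6,0,0,0,0],[-0.006,-0.151,0.75,0,0,0,0],[-0.006,-0.151,0.795,0,0,0,0],[-0.006,-0.151,0.795,0,0,0,0],[-0.006,-0.151,0.795,0,0,0,0]]'; python3 -m inch '[[0,0,0,0,0,0,0.6],[0,0,0,0,0,0,0.6],[0,0,0,0,0,0,0.6],[0,0,0,0,0,0,0.6],[0,0,0,0,0,0,0.6],[0,0,-0.2,0,0,0,0.6],[0,0,-0.4,0,0,0,0.6],[0,0,-0.6,0,0,0,0.6],[0.3,0.2,-0.6,0,0,0,0.5],[0.5,0.4,-0.6,0,0,0,0.5],[0.8,0.6,-0.6,0,0,0,0.5],[0.8,0.6,-0.6,0,0,0,0.5]]'; python3 look.py ;python3 d.py .7 .07 .06
```

```text
clock: 35.58
position: [0.4936, 0.3246, 0.1303]
tool_rot: [-3.141, -0.002, 0.0]
force: [0.3, -0.3, -0.8]
grip_width: 0.0166
finger_force: 59.3
clock: 37.08
position: [0.6556, 0.2004, 0.2482]
tool_rot: [3.14, -0.0, -0.005]
force: [-1.5, 0.4, -0.3]
grip_width: 0.0428
finger_force: 0.0
tall None lid knob None
mid (array([487.8,   8.8]), 34.1, 246, np.float64(0.103)) lid knob None
short (array([ 537.1, -154.6]), 34.4, 239, np.float64(0.078)) lid knob None
lidT None
lidM (array([601.1,  42.2]), 9.9, 80, np.float64(0.045))
lidS (array([ 604.6, -171.2]), 9.8, 81, np.float64(0.044))
holder (array([488.6, 348.8]), 29.2, 59, np.float64(0.073)) brush (array([492.8, 324.2]), 8.9, 85, np.float64(0.2))
b0 156 [0.697  0.0749] [0.02  0.043] axis -1.8
b1 163 [0.6837 0.0112] [0.021 0.049] axis -9.1
b2 162 [ 0.6889 -0.0927] [0.041 0.043] axis 34.2
t 37.12 pos [0.6553 0.2012 0.2481] rpy [ 1.7993e+02  1.0000e-02 -2.0000e-01] g 0.0427 -> [0.226 0.654 0.941] [ 0.001  0.    -0.002]
```

```bash
cat > bis.py <<'E'
from h import *
f=grab('top'); p=cloud(f); hsv=cv2.cvtColor(f['img'],cv2.COLOR_RGB2HSV)
m=((hsv[...,0]<16)&(hsv[...,1]>170)&(hsv[...,2]>90)&(p[...,2]<.03)&(p[...,0]>.55)&(np.abs(p[...,1])<.2)).astype(np.uint8)
n,l,st,c=cv2.connectedComponentsWithStats(m)
for i in range(1,n):
    if st[i,4]<40: continue
    v,u=np.where(l==i); q=np.array([ray(f,a,b,.012)[:2] for a,b in zip(u,v)]); r=cv2.minAreaRect(q.astype(np.float32)*1000)
    w,e=np.linalg.eigh(np.cov(q.T)); a=np.degrees(np.arctan2(e[1,1],e[0,1])); print(st[i,4],q.mean(0).round(4),np.round(r[0],1),np.round(r[1],1),'axis',round((a+90)%180-90,1),np.nanmedian(p[l==i][:,2]).round(4))
E
python3 bis.py
```

```text
99 [0.6966 0.0744] [696.5  74.3] [12.7 37.3] axis -1.4 0.0137
98 [0.6825 0.0119] [682.1  11.6] [13.5 38.2] axis -10.2 0.014
96 [ 0.6838 -0.0836] [683.1 -84.1] [37.  14.3] axis 33.3 0.0145
```

```bash
python3 -m inch '[[0.1,0.2,0.1,0,0,0,0.45],[0.21,0.4,0.2,0,0,0,0.45],[0.21,0.633,0.3,0,0,0,0.45],[0.21,0.633,0.5,0,0,0,0.45],[0.21,0.633,0.7,0,0,0,0.45],[0.21,0.633,0.95,0,0,0,0.45],[0.21,0.633,0.95,0,0,0,0.45],[0.21,0.633,0.95,0,0,0,0.45]]'; python3 d.py .6975 .0744 -.015; python3 - <<'E'
from h import *
f=grab('wrist','w4')
E
```

```text
clock: 38.17
position: [0.6956, 0.0791, 0.0611]
tool_rot: [-3.141, -0.002, 0.001]
force: [0.0, 0.3, 0.9]
grip_width: 0.0385
finger_force: 0.0
t 38.17 pos [0.6956 0.0791 0.0611] rpy [-1.7996e+02 -1.1000e-01  8.0000e-02] g 0.0385 -> [0.009 0.024 0.381] [-0.    -0.001  0.001]
```

View pics/w4.png

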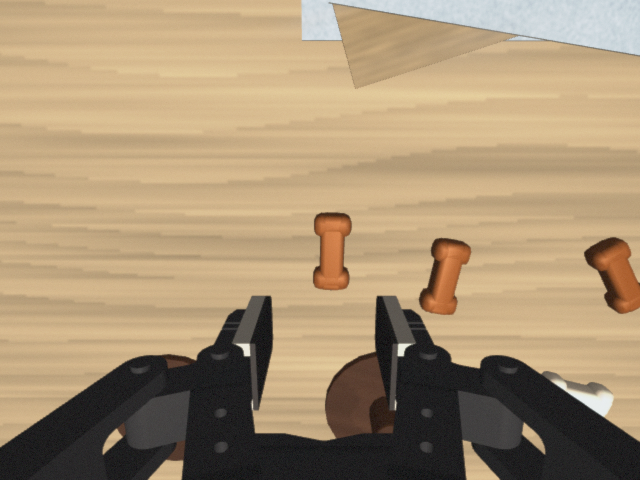

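Wrist view: biscuit 0 is at (332,250), centred between the fingers (x≈325) and aligned. The other biscuits are at (445,276) and (615,275).

```bash
python3 -m inch '[[0.009,0.024,0.1,0,0,0,0.45],[0.009,0.024,0.25,0,0,0,0.45],[0.009,0.024,0.35,0,0,0,0.45],[0.009,0.024,0.38,0,0,0,0.45],[0.009,0.024,0.38,0,0,0,0.45]]'; python3 -m inch '[[0,0,0,0,0,0,0],[0,0,0,0,0,0,0],[0,0,0,0,0,0,0],[0,0,0,0,0,0,0],[0,0,0,0,0,0,0],[0,0,0,0,0,0,0]]' 30; python3 -m inch '[[0,0,-0.2,0,0,0,0],[0,0,-0.4,0,0,0,0],[0,0,-0.6,0,0,0,0],[-0.1,0,-0.8,0,0,0,0],[-0.3,0,-0.9,0,0,0,0],[-0.5,-0.2,-0.9,0,0,0,0],[-0.7,-0.4,-0.9,0,0,0,0],[-0.9,-0.475,-0.9,0,0,0,0],[-1,-0.475,-0.9,0,0,0,0],[-1,-0.475,-0.9,0,0,0,0]]';  python3 d.py .4942 .1693 .1135
```

```text
clock: 38.85
position: [0.697, 0.0731, -0.0168]
tool_rot: [-3.142, -0.0, 0.0]
force: [0.7, -0.2, 0.2]
grip_width: 0.0387
finger_force: 0.0
clock: 39.6
position: [0.6974, 0.0732, -0.016]
tool_rot: [-3.141, -0.001, 0.0]
force: [-1.1, -1.1, 7.2]
grip_width: 0.0173
finger_force: 36.6
clock: 40.85
position: [0.496, 0.1683, 0.1637]
tool_rot: [-3.142, -0.001, 0.002]
force: [1.4, -0.1, -0.2]
grip_width: 0.0176
finger_force: 36.5
t 40.85 pos [0.496  0.1683 0.1637] rpy [-1.8e+02 -4.0e-02  9.0e-02] g 0.0176 -> [-0.009 -0.005  0.251] [-0.    -0.     0.001]
```

```bash
python3 -m inch '[[-0.009,-0.005,0.1,0,0,0,0],[-0.009,-0.005,0.2,0,0,0,0],[-0.009,-0.005,0.25,0,0,0,0],[-0.009,-0.005,0.25,0,0,0,0],[-0.009,-0.005,0.25,0,0,0,0.45],[-0.009,-0.005,0.25,0,0,0,0.45],[-0.009,-0.005,0.25,0,0,0,0.45],[-0.009,-0.005,0.25,0,0,0,0.45],[-0.009,-0.005,0,0,0,0,0.45],[0.2,0.2,0,0,0,0.03,0.45],[0.4,0.4,0,0,0,0.06,0.45],[0.6,0.6,0,0,0,0.11,0.45],[0.8,0.78,0,0,0,0.11,0.45],[0.93,0.78,0.4,0,0,0.11,0.45],[0.93,0.78,0.5,0,0,0.11,0.45],[0.93,0.78,0.5,0,0,0.11,0.45]]'; python3 bis.py; python3 d.py .6833 .0115 -.016 -10; python3 - <<'E'
from h import *
p=cloud(grab('top')).reshape(-1,3); s=p[(np.hypot(p[:,0]-.4933,p[:,1]-.1697)<.026)]; print(np.percentile(s[:,2],[5,50,95]).round(3)) 
s=p[(np.hypot(p[:,0]-.4933,p[:,1]-.1697)<.045)&(p[:,2]>.118)]; print(cv2.minEnclosingCircle(s[:,:2].astype(np.float32)*1000),s[:,2].max())
E
```

```text
clock: 42.85
position: [0.681, 0.012, 0.06]
tool_rot: [3.14, 0.005, -0.172]
force: [-0.1, -0.6, -0.4]
grip_width: 0.0384
finger_force: 0.0
t 42.9 pos [0.6823 0.0121 0.0627] rpy [ 1.7998e+02  1.0000e-01 -9.8700e+00] g 0.0385 -> [0.006 0.002 0.393] [0.    0.001 0.001]
[0.001 0.004 0.008]
((493.28857421875, 170.98745727539062), 33.71984100341797) 0.12895427001527623
```

```bash
python3 - <<'E'
from h import *
f=grab('top'); g=grab('side')
a=cv2.resize(f['img'][150:350,150:400],(500,400)); b=cv2.resize(g['img'][220:380,200:400],(300,240)); c=np.zeros((400,800,3),np.uint8); c[:,:500]=a; c[:240,500:]=b
cv2.imwrite('pics/c5.png',c[:,:,::-1])
E
```

```text
(no output)
```

View pics/c5.png

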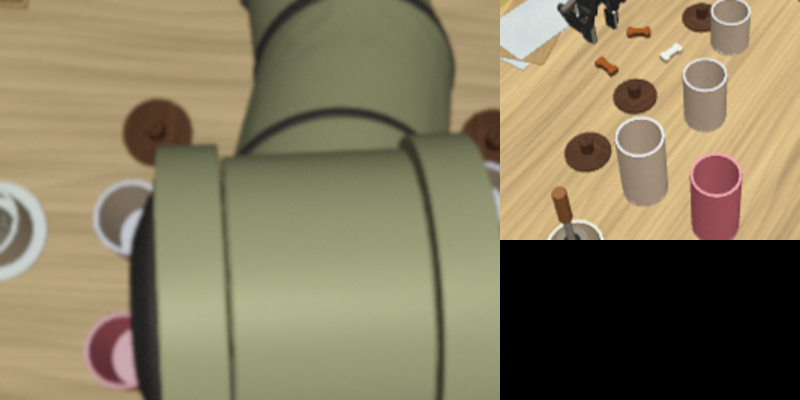

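The arm blocks half of the tall tin in the top view. The side view shows biscuit 0 is no longer on the bench. Continuing with biscuit 1 and checking the tin later.

```bash
python3 -m inch '[[0.006,0.002,0.2,0,0,0,0.45],[0.006,0.002,0.35,0,0,0,0.45],[0.006,0.002,0.392,0,0,0,0.45],[0.006,0.002,0.392,0,0,0,0.45],[0.006,0.002,0.392,0,0,0,0],[0.006,0.002,0.392,0,0,0,0],[0.006,0.002,0.392,0,0,0,0],[0.006,0.002,0.392,0,0,0,0],[0.006,0.002,0.392,0,0,0,0],[0.006,0.002,0.392,0,0,0,0],[0.006,0.002,0.2,0,0,0,0],[0.006,0.002,0,0,0,0,0],[0.006,0.002,-0.2,0,0,0,0],[0.006,0.002,-0.4,0,0,0,0],[0.006,0.002,-0.5,0,0,-0.11,0],[0.006,0.002,-0.5,0,0,-0.11,0]]'; python3 d.py .4942 .1693 .164; python3 - <<'E'
from h import *
f=grab('top','t6'); p=cloud(f); h=cv2.cvtColor(f['img'],cv2.COLOR_RGB2HSV)
m=(h[...,0]<16)&(h[...,1]>170)&(h[...,2]>80)&(np.hypot(p[...,0]-.4933,p[...,1]-.1697)<.05); print(m.sum(),p[m].mean(0))
E
```

```text
clock: 45.05
position: [0.685, 0.0113, 0.1655]
tool_rot: [-3.141, -0.004, 0.0]
force: [0.3, 0.6, -0.9]
grip_width: 0.0174
finger_force: 29.3
t 45.05 pos [0.685  0.0113 0.1655] rpy [-1.7997e+02 -2.2000e-01  2.0000e-02] g 0.0174 -> [-0.954 -0.79   0.004] [-0.    -0.002  0.   ]
37 [0.50850499 0.16495557 0.01724843]
```

```bash
python3 -m inch '[[-0.2,-0.2,0,0,0,0,0],[-0.4,-0.4,0,0,0,0,0],[-0.6,-0.6,0,0,0,0,0],[-0.8,-0.79,0,0,0,0,0],[-0.954,-0.79,0,0,0,0,0],[-0.954,-0.79,0,0,0,0,0],[-0.954,-0.79,0.15,0,0,0,0],[-0.954,-0.79,0.255,0,0,0,0],[-0.954,-0.79,0.255,0,0,0,0],[-0.954,-0.79,0.255,0,0,0,0]]'; python3 -m inch '[[0,0,0,0,0,0,0.45],[0,0,0,0,0,0,0.45],[0,0,0,0,0,0,0.45],[0,0,0,0,0,0,0.45],[0,0,-0.25,0,0,0,0.45],[0.2,0.3,-0.25,0,0,-0.1,0.45],[0.4,0.6,-0.25,0,0,-0.2,0.45],[0.6,0.8,-0.25,0,0,-0.3,0.45],[0.8,1,-0.25,0,0,-0.367,0.45],[0.95,1,-0.25,0,0,-0.367,0.45],[0.95,1,-0.25,0,0,-0.367,0.45]]'; python3 d.py .6838 -.084 .06 33;  python3 look.py 2>/dev/null| grep tall
```

```text
clock: 46.35
position: [0.4936, 0.1693, 0.1124]
tool_rot: [-3.141, -0.0, -0.001]
force: [1.3, 0.3, -1.0]
grip_width: 0.0177
finger_force: 29.3
clock: 47.72
position: [0.6844, -0.0314, 0.161]
tool_rot: [-3.141, 0.0, 0.575]
force: [-1.1, 1.2, 0.7]
grip_width: 0.0386
finger_force: 0.0
t 47.73 pos [ 0.6844 -0.0314  0.161 ] rpy [-179.97    0.     32.96] g 0.0386 -> [-0.145  0.219  0.505] [-0.  0. -0.]
tall (array([493.4, 169.7]), 34.3, 276, np.float64(0.128)) lid knob None
```

```bash
python3 -m inch '[[-0.145,0.219,0.2,0,0,0,0.45],[-0.145,0.219,0.4,0,0,0,0.45],[-0.145,0.219,0.6,0,0,0,0.45],[-0.145,0.219,0.8,0,0,0,0.45],[-0.145,0.219,0.885,0,0,0,0.45],[-0.145,0.219,0.885,0,0,0,0.45],[-0.145,0.219,0.885,0,0,0,0],[-0.145,0.219,0.885,0,0,0,0],[-0.145,0.219,0.885,0,0,0,0],[-0.145,0.219,0.885,0,0,0,0],[-0.145,0.219,0.885,0,0,0,0],[-0.145,0.219,0.885,0,0,0,0],[-0.145,0.219,0.7,0,0,0,0],[-0.145,0.219,0.5,0,0,0,0],[-0.145,0.219,0.2,0,0,0.1,0],[-0.145,0.219,-0.02,0,0,0.2,0],[-0.145,0.219,-0.02,0,0,0.3,0],[-0.145,0.219,-0.02,0,0,0.367,0],[-0.145,0.219,-0.02,0,0,0.367,0]]'; python3 d.py .4942 .1693 .165; python3 look.py 2>/dev/null|grep tall
```

```text
clock: 50.15
position: [0.683, -0.0829, 0.1669]
tool_rot: [3.141, -0.001, 0.001]
force: [-0.3, 0.4, 0.4]
grip_width: 0.017
finger_force: 29.3
t 50.15 pos [ 0.683  -0.0829  0.1669] rpy [ 1.7999e+02 -7.0000e-02  7.0000e-02] g 0.017 -> [-0.942 -1.262  0.008] [ 0.    -0.001  0.001]
tall (array([493.3, 169.6]), 34.3, 264, np.float64(0.128)) lid knob None
```

```bash
python3 -m inch '[[-0.2,-0.25,0,0,0,0,0],[-0.4,-0.5,0,0,0,0,0],[-0.6,-0.75,0,0,0,0,0],[-0.8,-0.95,0,0,0,0,0],[-0.942,-0.95,0,0,0,0,0]]' >/dev/null; python3 -m inch '[[0,-0.25,0,0,0,0,0],[0,-0.31,0,0,0,0,0],[0,-0.31,0,0,0,0,0]]'; python3 d.py .4942 .1693 .1125
```

```text
clock: 51.2
position: [0.4942, 0.1693, 0.166]
tool_rot: [-3.142, -0.0, 0.003]
force: [0.5, -0.6, 0.1]
grip_width: 0.0174
finger_force: 29.4
t 51.2 pos [0.4942 0.1693 0.166 ] rpy [-180.    -0.     0.2] g 0.0174 -> [-0.     0.     0.268] [-0.    -0.     0.002]
```

```bash
python3 -m inch '[[0,0,0.15,0,0,0,0],[0,0,0.268,0,0,0,0],[0,0,0.268,0,0,0,0],[0,0,0.268,0,0,0,0.5],[0,0,0.268,0,0,0,0.5],[0,0,0.268,0,0,0,0.5],[0,0,0.268,0,0,0,0.5],[0,0,0,0,0,0,0.5],[0.3,0,0,0,0,0,0.5],[0.52,0,0,0,0,0,0.5],[0.52,0,0,0,0,0,0.5],[0.52,0,0,0,0,0,0.5]]'; python3 d.py .599 .1702 -.0025; python3 - <<'E'
from h import *
f=grab('side'); g=grab('wrist')
c=np.zeros((600,640,3),np.uint8); c[:480]=g['img']; c[480:]=cv2.resize(f['img'],(160,120)).repeat(1,0)[:,:160].repeat(4,1)[:,:640]*0
cv2.imwrite('pics/c7.png',np.hstack([cv2.resize(g['img'],(400,300)),cv2.resize(f['img'][200:400,180:446],(400,300))])[:,:,::-1])
E
```

```text
clock: 52.7
position: [0.5975, 0.169, 0.1656]
tool_rot: [3.141, 0.001, 0.001]
force: [-0.4, 0.3, 0.1]
grip_width: 0.0428
finger_force: 0.0
t 52.7 pos [0.5975 0.169  0.1656] rpy [1.7999e+02 6.0000e-02 4.0000e-02] g 0.0428 -> [ 0.008 -0.006  0.841] [0.    0.001 0.   ]
```

View pics/c7.png

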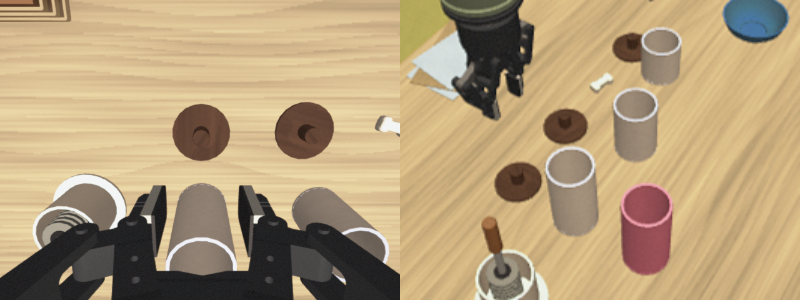

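The bench is clear of biscuits. Lid T is centred under the gripper at (201,132) in the left half, and the brush is standing in its holder. Fetching the lid.

```bash
python3 -m inch '[[0.008,-0.006,0.2,0,0,0,0.5],[0.008,-0.006,0.4,0,0,0,0.5],[0.008,-0.006,0.6,0,0,0,0.5],[0.008,-0.006,0.8,0,0,0,0.5],[0.006,-0.006,0.841,0,0,0,0.5],[0.006,-0.006,0.841,0,0,0,0.5],[0.006,-0.006,0.841,0,0,0,0],[0.006,-0.006,0.841,0,0,0,0],[0.006,-0.006,0.841,0,0,0,0],[0.006,-0.006,0.841,0,0,0,0],[0.006,-0.006,0.841,0,0,0,0],[0.006,-0.006,0.841,0,0,0,0]]' 40; python3 -m inch '[[0,0,-0.2,0,0,0,0],[0,0,-0.4,0,0,0,0],[0,0,-0.6,0,0,0,0],[0,0,-0.75,0,0,0,0],[-0.2,0,-0.75,0,0,0,0],[-0.4,0,-0.75,0,0,0,0],[-0.526,0,-0.75,0,0,0,0],[-0.526,0,-0.75,0,0,0,0],[-0.526,0,-0.75,0,0,0,0]]'; python3 - <<'E'
from h import *
from d import d
d(.4942,.1697,.1145)
s=bot.observe()['position']
f=grab('side'); p=cloud(f); p=p.reshape(-1,3)
for a,b in ((.115,.1265),(.13,.145),(.145,.165)):
    q=p[(np.hypot(p[:,0]-.4933,p[:,1]-.1697)<.045)&(p[:,2]>a)&(p[:,2]<b)]; print(a,len(q),q.min(0).round(4),q.max(0).round(4))
E
```

```text
clock: 54.3
position: [0.6004, 0.1704, -0.0004]
tool_rot: [-3.141, -0.002, 0.0]
force: [-2.5, 0.3, 8.6]
grip_width: 0.0184
finger_force: 38.8
clock: 55.42
position: [0.4952, 0.1702, 0.1486]
tool_rot: [-3.141, -0.002, 0.0]
force: [0.5, 0.6, -0.8]
grip_width: 0.0184
finger_force: 39.2
t 55.42 pos [0.4952 0.1702 0.1486] rpy [-1.7997e+02 -9.0000e-02  1.0000e-02] g 0.0184 -> [-0.005  0.002  0.17 ] [-0.    -0.001  0.   ]
0.115 155 [0.4606 0.1472 0.1151] [0.5219 0.2064 0.1255]Traceback (most recent call last):
  File "<stdin>", line 7, in <module>
    return umr_minimum(a, axis, None, out, keepdims, initial, where)
ValueError: zero-size array to reduction operation minimum which has no identity
```

```bash
python3 -m inch '[[0,0,0.06,0,0,0,0],[0,0,0.1,0,0,0,0],[0,0,0.13,0,0,0,0],[0,0,0.15,0,0,0,0],[0,0,0.158,0,0,0,0],[0,0,0.158,0,0,0,0],[0,0,0.158,0,0,0,0]]'; python3 - <<'E'
from h import *
f=grab('side'); p=cloud(f).reshape(-1,3)
q=p[(np.hypot(p[:,0]-.4933,p[:,1]-.1697)<.045)&(p[:,2]>.1275)&(p[:,2]<.14)]; print(len(q),q.min(0).round(4),q.max(0).round(4),np.percentile(q[:,2],[10,50,90]).round(4))
E
```

```text
clock: 56.35
position: [0.4944, 0.1701, 0.1166]
tool_rot: [-3.141, -0.001, 0.0]
force: [-1.5, -1.2, 7.9]
grip_width: 0.0186
finger_force: 40.1
408 [0.4582 0.137  0.1275] [0.5283 0.2086 0.1399] [0.1278 0.1292 0.1313]
```

```bash
python3 -m inch '[[0,0,0,0,0,0,0.5],[0,0,0,0,0,0,0.5],[0,0,0,0,0,0,0.5],[0,0,0,0,0,0,0.5],[0,0,-0.15,0,0,0,0.5],[0,0,-0.3,0,0,0,0.5],[0.2,0.2,-0.3,0,0,0,0.5],[0.4,0.4,-0.3,0,0,0,0.5],[0.54,0.64,-0.3,0,0,0,0.5],[0.54,0.64,-0.3,0,0,0,0.5],[0.54,0.64,-0.3,0,0,0,0.5]]'; python3 d.py .602 .0423 -.001; sed -i "s/^for n,x,y,h,r in (.*$/for n,x,y,h,r in (('tall',.493,.169,.125,.06),('mid',.488,.009,.1,.06),('short',.537,-.154,.075,.06)): print(n,circ(ok(x,y,h-.007,h+.003,r)),'flange',circ(ok(x,y,h+.0035,h+.01,r)),'lid knob',circ(ok(x,y,h+.02,h+.04,r)))/" look.py; python3 look.py 2>/dev/null
```

```text
clock: 57.78
position: [0.602, 0.0424, 0.1759]
tool_rot: [-3.141, 0.001, 0.0]
force: [-0.2, -0.3, 0.2]
grip_width: 0.0425
finger_force: 0.0
t 57.77 pos [0.602  0.0424 0.1759] rpy [-1.7998e+02  3.0000e-02  2.0000e-02] g 0.0425 -> [0.    0.001 0.885] [-0.  0.  0.]
tall (array([493.7, 169.8]), 36.1, 77, np.float64(0.128)) flange (array([492.5, 169.4]), 36.3, 962, np.float64(0.135)) lid knob (array([493. , 169.6]), 10.1, 112, np.float64(0.162))
mid None flange None lid knob None
short (array([ 537.1, -154.3]), 34.2, 236, np.float64(0.078)) flange (array([ 536.4, -153.6]), 32.7, 11, np.float64(0.083)) lid knob None
lidT None
lidM None
lidS (array([ 604.9, -171. ]), 10.1, 79, np.float64(0.044))
holder (array([490.4, 324.9]), 38.7, 306, np.float64(0.074)) brush (array([493. , 324.7]), 8.5, 85, np.float64(0.199))
```

```bash
python3 -m inch '[[0,0,0.2,0,0,0,0.5],[0,0,0.4,0,0,0,0.5],[0,0,0.6,0,0,0,0.5],[0,0,0.8,0,0,0,0.5],[0,0,0.883,0,0,0,0.5],[0,0,0.883,0,0,0,0.5],[0,0,0.883,0,0,0,0],[0,0,0.883,0,0,0,0],[0,0,0.883,0,0,0,0],[0,0,0.883,0,0,0,0],[0,0,0.883,0,0,0,0],[0,0,0.883,0,0,0,0]]' 40; python3 -m inch '[[0,0,-0.2,0,0,0,0],[0,0,-0.4,0,0,0,0],[0,0,-0.625,0,0,0,0],[-0.2,0.1,-0.625,0,0,0,0],[-0.4,0.167,-0.625,0,0,0,0],[-0.565,0.167,-0.625,0,0,0,0],[-0.565,0.167,-0.625,0,0,0,0],[-0.565,0.167,-0.625,0,0,0,0]]'; python3 d.py .4892 .0091 .0918
```

```text
clock: 59.32
position: [0.6033, 0.0423, 0.0013]
tool_rot: [-3.141, -0.002, 0.0]
force: [-1.2, 1.2, 5.9]
grip_width: 0.0187
finger_force: 38.9
clock: 60.32
position: [0.4903, 0.0087, 0.1256]
tool_rot: [-3.141, -0.002, 0.0]
force: [0.4, 1.0, 0.2]
grip_width: 0.0183
finger_force: 39.1
t 60.33 pos [0.4903 0.0087 0.1256] rpy [-1.7999e+02 -1.2000e-01  2.0000e-02] g 0.0183 -> [-0.006 -0.002  0.169] [-0.    -0.001  0.   ]
```

```bash
python3 -m inch '[[0,0,0.06,0,0,0,0],[0,0,0.1,0,0,0,0],[0,0,0.13,0,0,0,0],[0,0,0.15,0,0,0,0],[0,0,0.16,0,0,0,0],[0,0,0.16,0,0,0,0],[0,0,0.16,0,0,0,0]]'; python3 -m inch '[[0,0,0,0,0,0,0.5],[0,0,0,0,0,0,0.5],[0,0,0,0,0,0,0.5],[0,0,0,0,0,0,0.5],[0,0,-0.15,0,0,0,0.5],[0,0,-0.35,0,0,0,0.5],[0.2,0.3,-0.35,0,0,0,0.5],[0.4,0.6,-0.35,0,0,0,0.5],[0.58,0.9,-0.35,0,0,0,0.5],[0.58,0.9,-0.35,0,0,0,0.5],[0.58,0.9,-0.35,0,0,0,0.5],[0.58,0.9,-0.35,0,0,0,0.5]]'; python3 d.py .606 -.171 0; python3 look.py 2>/dev/null
```

```text
clock: 61.2
position: [0.4896, 0.0087, 0.0932]
tool_rot: [3.142, -0.001, 0.0]
force: [-4.0, 0.1, 15.6]
grip_width: 0.0183
finger_force: 40.9
clock: 62.7
position: [0.605, -0.1704, 0.1624]
tool_rot: [-3.141, 0.001, 0.001]
force: [0.1, 0.1, 0.2]
grip_width: 0.0426
finger_force: 0.0
t 62.7 pos [ 0.605  -0.1704  0.1624] rpy [-1.7997e+02  3.0000e-02  6.0000e-02] g 0.0426 -> [0.005 0.004 0.812] [-0.     0.     0.001]
tall (array([493.7, 170.1]), 36.1, 75, np.float64(0.128)) flange (array([492.7, 170. ]), 36.1, 975, np.float64(0.135)) lid knob (array([492.8, 169.5]), 10.2, 111, np.float64(0.163))
mid (array([488.5,   8. ]), 36.0, 53, np.float64(0.103)) flange (array([488. ,   8.6]), 35.9, 955, np.float64(0.11)) lid knob (array([487.7,   8.6]), 9.9, 103, np.float64(0.136))
short (array([ 536.9, -154.4]), 34.2, 216, np.float64(0.078)) flange None lid knob None
lidT None
lidM None
lidS (array([ 604.2, -171.3]), 9.9, 80, np.float64(0.045))
holder (array([490.4, 325.1]), 38.3, 319, np.float64(0.074)) brush (array([492.4, 324.4]), 8.9, 80, np.float64(0.2))
b0 2 [0.692  0.0782] [0.    0.041] axis -68.3
b1 1 [nan nan] [nan nan] axis nan
b2 1 [nan nan] [nan nan] axis nan
```

```bash
python3 -m inch '[[0.005,0.004,0.2,0,0,0,0.5],[0.005,0.004,0.4,0,0,0,0.5],[0.005,0.004,0.6,0,0,0,0.5],[0.005,0.004,0.75,0,0,0,0.5],[0.005,0.004,0.812,0,0,0,0.5],[0.005,0.004,0.812,0,0,0,0.5],[0.005,0.004,0.812,0,0,0,0],[0.005,0.004,0.812,0,0,0,0],[0.005,0.004,0.812,0,0,0,0],[0.005,0.004,0.812,0,0,0,0],[0.005,0.004,0.812,0,0,0,0],[0.005,0.004,0.812,0,0,0,0]]' 40; python3 -m inch '[[0,0,-0.2,0,0,0,0],[0,0,-0.4,0,0,0,0],[0,0,-0.5,0,0,0,0],[-0.2,-0.05,-0.5,0,0,0,0],[-0.338,-0.083,-0.5,0,0,0,0],[-0.338,-0.083,-0.5,0,0,0,0],[-0.338,-0.083,-0.5,0,0,0,0]]'; python3 d.py .5387 -.1545 .068
```

```text
clock: 64.25
position: [0.6072, -0.1722, 0.0017]
tool_rot: [3.141, -0.002, 0.0]
force: [-1.6, 1.2, 6.7]
grip_width: 0.0183
finger_force: 38.9
clock: 65.12
position: [0.5394, -0.1557, 0.1005]
tool_rot: [3.141, -0.001, 0.0]
force: [0.9, 1.0, -0.6]
grip_width: 0.0185
finger_force: 39.5
t 65.12 pos [ 0.5394 -0.1557  0.1005] rpy [ 1.7999e+02 -5.0000e-02  2.0000e-02] g 0.0185 -> [-0.004 -0.006  0.162] [ 0.    -0.001  0.   ]
```

```bash
python3 -m inch '[[0,-0.005,0,0,0,0,0],[0,-0.005,0.06,0,0,0,0],[0,-0.005,0.1,0,0,0,0],[0,-0.005,0.13,0,0,0,0],[0,-0.005,0.15,0,0,0,0],[0,-0.005,0.158,0,0,0,0],[0,-0.005,0.158,0,0,0,0],[0,-0.005,0.158,0,0,0,0]]'; python3 -m inch '[[0,0,0,0,0,0,0.5],[0,0,0,0,0,0,0.5],[0,0,0,0,0,0,0.5],[0,0,0,0,0,0,0.5],[0,0,-0.15,0,0,0,0.5],[0,0,-0.35,0,0,0,0.5],[0.2,0,-0.6,0,0,0,0.5],[0.4,0,-0.8,0,0,0,0.5],[0.6,0,-0.8,0,0,0,0.5],[0.6,0,-0.8,0,0,0,0.5],[0.6,0,-0.8,0,0,0,0.5],[0.6,0,-0.8,0,0,0,0.5]]'; python3 look.py 2>/dev/null;  python3 - <<'E'
from h import *
grab('side','s9')
E
```

```text
clock: 66.12
position: [0.5389, -0.1546, 0.0687]
tool_rot: [3.142, -0.0, 0.0]
force: [0.1, 0.4, 0.7]
grip_width: 0.0183
finger_force: 39.7
clock: 67.62
position: [0.6581, -0.1547, 0.2286]
tool_rot: [3.141, 0.0, 0.0]
force: [-0.8, -0.8, -0.1]
grip_width: 0.0427
finger_force: 0.0
tall (array([493.4, 170.1]), 36.0, 73, np.float64(0.128)) flange (array([492.8, 169.9]), 36.4, 971, np.float64(0.135)) lid knob (array([493.5, 170.2]), 10.6, 114, np.float64(0.164))
mid (array([488.3,   8.7]), 35.6, 87, np.float64(0.103)) flange (array([488. ,   8.4]), 36.0, 910, np.float64(0.11)) lid knob (array([487.9,   8.3]), 10.0, 103, np.float64(0.137))
short (array([ 535.6, -149.5]), 32.9, 52, np.float64(0.078)) flange (array([ 537.3, -149.6]), 34.8, 441, np.float64(0.085)) lid knob (array([ 537.4, -152.2]), 9.7, 51, np.float64(0.11))
lidT None
lidM None
lidS None
holder (array([490.6, 324.4]), 38.4, 308, np.float64(0.074)) brush (array([492.5, 325.1]), 9.0, 78, np.float64(0.2))
```

View pics/s9.png

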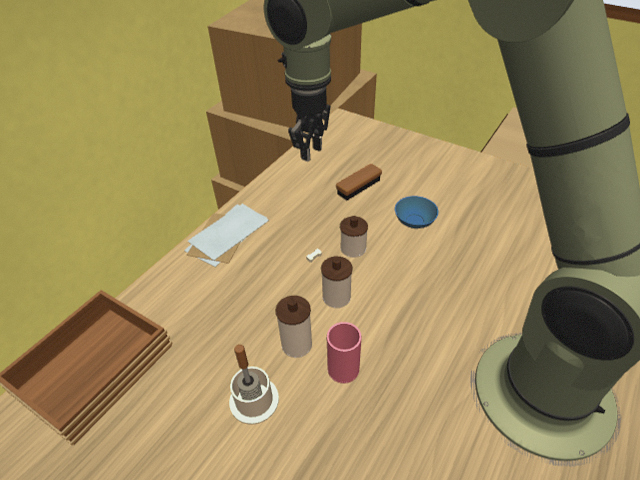

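The side view shows all three tins lidded, the brush in its holder, and the bowl and shoe brush in place. Moving the arm aside to confirm the short lid, which was partly hidden.

```bash
python3 -m inch '[[0,-0.3,0,0,0,0,0.5],[0,-0.6,0,0,0,0,0.5],[0,-0.9,0,0,0,0,0.5],[0,-0.9,0,0,0,0,0.5],[0,-0.9,0,0,0,0,0.5]]' >/dev/null; python3 - <<'E'
from h import *
p=cloud(grab('top')).reshape(-1,3)
for n,x,y,h in (('short',.537,-.154,.075),('tall',.493,.17,.125),('mid',.488,.0085,.1)):
    s=p[(np.hypot(p[:,0]-x,p[:,1]-y)<.06)&(p[:,2]>h+.003)&(p[:,2]<h+.011)]
    k=p[(np.hypot(p[:,0]-x,p[:,1]-y)<.03)&(p[:,2]>h+.025)]
    if len(s)>50:
        A=np.c_[s[:,:2]-[x,y],np.ones(len(s))]; co=np.linalg.lstsq(A,s[:,2]-h,rcond=None)[0]
        print(n,len(s),cv2.minEnclosingCircle(s[:,:2].astype(np.float32)*1000),'tilt',co[:2].round(3),'h',co[2].round(4),'knob',k[:,:2].mean(0) if len(k) else '')
E
```

```text
short 657 ((537.1300659179688, -155.62428283691406), 35.608097076416016) tilt [-0.    -0.001] h 0.0064 knob [ 0.53625249 -0.15428875]
tall 1028 ((492.94427490234375, 170.13946533203125), 36.17857360839844) tilt [-0.001  0.003] h 0.0061 knob [0.49247349 0.16931825]
```

All the lids are flat and seated at the right height. Handing in.

```bash
python3 -c "
from workcell import bot
print(bot.job_done())"
```

```text
the job is handed in; nothing more can be done
None
```

The job is handed in; no verdict came back, but my last checks showed all three tins brushed, lidded and upright, the brush in its holder, no biscuits left on the bench (only the first was actually seen inside the tall tin), and the bowl and shoe brush undisturbed.

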